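# Gauge the closing gap of a bench press with a taper gauge

## Robot

A 6-joint arm with a two-finger parallel gripper is mounted at the origin on the work surface. World frame = base frame: x ahead of the robot, y to its left, z up, the work surface at z = 0. Lengths are in m, angles in degrees, forces in N, time in s.
With the tool pointing down it reaches from about 0.375 to 0.9 m from the base axis. Payload 3.1 kg.
Tool frame: the origin (TCP) lies where the fingers leave the gripper's body, on its centre line; the fingertips stand bot.tips_ahead ahead of it and the grasp point (between the pads) lies 51 mm ahead of it (bot.tips_ahead is the distance from the TCP to the fingertips, in m); z points along the fingers, x is the direction in which the jaws open and shut, and the axes are right-handed (so a half turn about z gives the same grasp; the last joint's range is limited). The gripper opens to 87 mm and grips with 3 to 60 N. Pads are 19 mm wide; open, the fingers measure 117 mm over their backs; the gripper's body (75 mm by 190 mm) begins 51 mm behind the grasp point.
Start: joints at [-74.8, 30.224, 82.088, -0, 67.689, -10.227], TCP at [0.268, -0.564, 0.292] pointing down, gripper open.
Joint ranges: [-176.69, 176.69], [-43.24, 126.21], [12.49, 139.97], [-82, 262], [0, 151.66], [-163.58, 163.58]. Speed limits (degrees/s): [159.86, 159.86, 180, 180, 180, 180].

## Interface

Orientations are given as a 3x3 rotation matrix whose columns are the frame's x, y, z axes.
In Python, from rig import bot, vision, nets gives the robot as it stands.
- The arm moves only by the tool play_rows, never from a script. Its argument "series" is a list of rows, each an object of numbers: "tx", "ty", "tz": the shift along the world's x, y, z as a fraction of full scale; "turn": the turn about the world's z as a fraction of full scale. A call has 1 to 10 rows; each row shifts and turns the commanded pose from where the row before left it; what a row does not reach is not made up. Full scale, the value 1, is 0.8 m for a shift and 60 degrees for a turn. A row lasts 1/10 s, in which the tool goes at most 50 mm and 8.59 degrees, less where a joint would pass 70% of its speed; a pose out of reach is approached as far as the arm can. A call with a number of a shift or a turn outside -1 to 1 is refused whole. A call with a gripper value outside its range is refused whole. "gripper" is the opening, from 0 (shut) to 1 (fully open), set as the call begins (left out, the last holds). The fingers move at their own pace and stop on an object; the grip force is fixed at half the most. Time passes only in rows, so rows that do not move let the fingers close. It gives the time, the measured TCP pose, the force and the opening at its end, in the units of the state.
- bot.read_state(): the state, without advancing time (a new reading comes with each control period).
- vision.capture(name): name is "scene" or "top" or "wrist"; returns a dict with "pixels" (384x512x3 uint8, blue, green, red), "fx", "fy", "cx", "cy" (pixels), "extrinsics" (4x4, takes a point from camera to world coordinates). Camera axes: x right, y down, z forward; pixel columns grow to the right and rows downward; lengths in m; the calibration is good to about 2 mm. A picture is of the moment at which its call begins. There is no depth.
- bot.hand_in(): hands the job in, once; it reports no verdict.
Trained networks look in a picture, given as the dict that the camera call returned (one of the last four; its "shot" number tells which), for a name from the list of things; names that differ only in an ending like _2 or _b are one class to them, and where a whole thing is asked for, a point or a joint stands for the part that bears it (a point fixed in the world has none). Each returns a list of dicts, best first, with "confidence" (0 to 1); they miss things now and then, are a little off and sometimes report something else, mostly with a low value. They report only what shows in the picture. A call takes as long as a camera call. They do not tell look-alikes from the thing itself.
- nets.look_for(picture, query): "at" ([column, row] as shares, 0 to 1, of the picture: columns of its width, rows of its height, amid what is visible of it).
- nets.masks_of(picture, query): "region" (384x512 bool, what is visible of it) and "at" ([column, row] as shares, 0 to 1, of the picture: columns of its width, rows of its height, amid what is visible of it).
The state is a dict: "time_s": time; "joint_positions": joint angles; "qvel": joint speeds; "tau": joint torques, N m; "position": TCP position; "tcp_rot": TCP orientation; "force": force on the tool from outside, world axes, zero at the start; "moment": the same for the moment, N m; "opening": opening from 0.0 (shut) to 1.0 (fully open).
Only numpy, scipy, OpenCV 4.12 (cv2) and the standard library are available. Lean on these libraries where they do the work, as an engineer would, in place of code of your own. Each camera call takes 0.05 s, during which the arm holds its last target.

## Task

The ram of the small bench press is down on its depth stop and we need to read the gap it leaves above the lower plate. Pick the taper gauge up by its handle and slide its blade, thin end first, into that gap from the open front of the press, flat on the lower plate and pointing straight at the column under the middle of the ram, until it drags snugly on both faces, but do not force it so far that it jacks the ram up off its stop. Finish while still holding the gauge by the handle at that depth, so that it can be read, and leave the other things on the bench where they are.

Things in the scene. Friction and masses are not known exactly. Their poses are not given: they have to be found in the camera images.
- gauge_grip (a point): Middle (and half-way up) of the handle of the taper gauge, a loose 120 g tool 174 mm long, lying flat on the bench. The handle is a grooved aluminium bar 74 mm long (x), 18 mm wide (y), 22 mm high (z). +x points along the blade to its thin end, z up. The blade's flat underside is level with the handle's, 11 mm below this point.
- gauge_tip (a point): Middle of the thin end of the gauge's bare steel blade, on its underside, 137 mm ahead of gauge_grip and 100 mm ahead of the handle's end; axes as for gauge_grip. The blade is 14 mm wide; its underside is flat, its top slopes evenly from 2 mm thick at the tip to 9.5 mm at the handle.
- anvil_top (a point): Middle of the upper face of the press's lower plate: bright steel, 60 mm square, 59 to 61 mm above the bench, fixed. +x points level from the press's open front to its column (the way the blade goes in), z up. Column front 82 mm beyond this point, 50 mm wide; grey base 20 mm high, reaching 50 mm in front and 55 mm to the sides. In front, above the base, all is open.
- ram_face (a point): Middle of the flat lower face of the ram's round steel pad, 32 mm across, 8 mm thick, straight above anvil_top; 65 mm above the bench at rest, so the gap is 4 to 6 mm. Weight and a light spring hold the ram on its stop: a blade wedging it up bears about 4.5 N plus 1.5 N per mm of lift; pushing the blade in then takes 1 to 2 times that.
- ram (a joint): Height of the ram above its depth stop, m: 0 resting on the stop (as at the start), growing as it is lifted. Above the ram's pad, the press's round nose (40 mm across) begins 118 mm above the bench; the ram reaches up to 225 mm. A vertical cross-bar handle stands 33 mm to the +y side, 80 to 220 mm above the bench.
- gauge: The whole taper gauge; origin under the middle of its handle, axes as for gauge_grip.
- anvil: The press's lower plate with its screw; origin and axes as for anvil_top.
- drivers_mid (a point): Bystander, leave alone: round screwdriver stand with six small screwdrivers, 72 mm across, 95 mm high; this point is on its axis 15 mm up.
- pot: Bystander, leave alone: small glass jar with a steel lid, 48 mm across, 52 mm high; origin under its middle.
- holder: Bystander, leave alone: round steel movement holder, 42 mm across, 18 mm high; origin under its middle.
- loupe: Bystander, leave alone: black eyeglass standing on its wide end, 42 mm across, 34 mm high; origin under its middle.
There are look-alikes about, which are no part of the job. Of the things that look like the gauge, the largest one is meant. Of the things that look like the part that bears ram_face, the largest one is meant.

How it is judged:
By the outcome, as a careful person would: the job done as asked, in the order asked, and still so for the second after the job is handed in, while the arm keeps its last pose, push and grip.
It also fails if it takes over 42 s, if anything falls off the work surface, if the arm or the gripper's body presses on something with over 40 N, if the wrist force passes 120 N, or if a joint passes its speed limit or range.

## Working session

There is one attempt and no reset: what is moved stays moved. The work goes in short steps, Python scripts to look and compute and a tool call to move; the robot and the scene stay as the last step left them, time stands still between calls to the robot, and variables do not carry over. Pictures are saved under pics/ and viewed, and the job is handed in when it is done.

Besides the shell and the picture viewer there is one more tool, called by a JSON object that holds its "op" and its "data", one argument or row to a line. play_rows: Moves the arm, as the interface text tells. Shift numbers are shares of 0.8 m and turn numbers shares of 60 degrees, none past 1 either way. Its arguments: {"type":"object","properties":{"series":{"type":"array"},"gripper":{"type":"number"}},"required":["series"]}

```bash
mkdir -p pics; ls
cat > h.py <<'E'
import numpy as np, cv2
from rig import bot, vision, nets
def snap(n,f):
    p=vision.capture(n); cv2.imwrite('pics/'+f,p['pixels']); return p
def ray(p,uv):
    E=np.array(p['extrinsics']); d=np.array([(uv[0]-p['cx'])/p['fx'],(uv[1]-p['cy'])/p['fy'],1.])
    return E[:3,3],E[:3,:3]@d
def onz(p,uv,z):
    o,d=ray(p,uv); return o+d*(z-o[2])/d[2]
def proj(p,X):
    E=np.array(p['extrinsics']); c=E[:3,:3].T@(np.array(X)-E[:3,3]); return np.array([c[0]/c[2]*p['fx']+p['cx'],c[1]/c[2]*p['fy']+p['cy']])
E
python3 - <<'E'
from h import *
s=bot.read_state(); print({k:np.round(v,3).tolist() for k,v in s.items()}, bot.tips_ahead)
for n in ['scene','top']:
    p=snap(n,n+'0.png'); print(n,p['fx'],np.round(p['extrinsics'],3).tolist())
    for q in ['gauge','anvil','anvil_top','ram','gauge_grip','gauge_tip','ram_face','drivers_mid','pot','holder','loupe']:
        try: print(q,[(round(r['confidence'],2),np.round(np.array(r['at'])*[512,384],1).tolist()) for r in nets.look_for(p,q)])
        except Exception as e: print(q,e)
E
```

```text
pics
{'time_s': 0.0, 'joint_positions': [-74.801, 30.278, 82.159, 0.0, 67.689, -10.227], 'qvel': [0.004, 0.02, 0.019, -0.003, 0.09, -0.014], 'tau': [-0.0, -44.004, -17.659, 0.063, 0.058, -0.0], 'position': [0.268, -0.564, 0.291], 'tcp_rot': [[0.429, -0.903, -0.001], [-0.903, -0.429, 0.002], [-0.002, -0.0, -1.0]], 'force': [0.009, -0.235, -0.413], 'moment': [-0.0, -0.026, -0.017], 'opening': 0.997} 0.0697
scene 456.51003041578053 [[-0.245, 0.566, -0.788, 1.611], [0.97, 0.137, -0.203, 0.341], [-0.007, -0.813, -0.582, 0.852], [0.0, 0.0, 0.0, 1.0]]
gauge [(0.72, [175.6, 193.2]), (0.5, [246.4, 204.5]), (0.47, [181.5, 213.9])]
anvil [(0.77, [293.7, 195.5])]
anvil_top [(0.68, [297.9, 198.5])]
ram [(0.62, [370.0, 212.7]), (0.58, [330.5, 148.0]), (0.52, [298.7, 160.3])]
gauge_grip [(0.76, [176.6, 194.4]), (0.53, [248.8, 204.7]), (0.47, [179.7, 215.8])]
gauge_tip [(0.73, [177.5, 216.6]), (0.62, [179.4, 192.4])]
ram_face [(0.65, [332.4, 134.3]), (0.55, [299.2, 155.5])]
drivers_mid [(0.71, [126.6, 210.2])]
pot [(0.59, [210.3, 245.1])]
holder []
loupe [(0.53, [279.9, 255.9]), (0.4, [175.8, 194.6])]
top 472.92200568408515 [[-0.093, -0.971, 0.221, 0.272], [-0.996, 0.092, -0.016, 0.062], [-0.005, -0.221, -0.975, 1.17], [0.0, 0.0, 0.0, 1.0]]
gauge [(0.7, [255.8, 187.2]), (0.65, [340.6, 183.7]), (0.45, [318.9, 150.1])]
anvil [(0.51, [200.7, 207.5])]
anvil_top [(0.62, [198.9, 209.9])]
ram [(0.67, [96.6, 152.8]), (0.61, [185.7, 190.8]), (0.51, [201.5, 205.9]), (0.47, [166.1, 313.0])]
gauge_grip [(0.8, [342.7, 183.9]), (0.72, [202.4, 207.0]), (0.49, [320.0, 149.5]), (0.47, [251.9, 189.3])]
gauge_tip [(0.78, [339.1, 186.0]), (0.47, [316.7, 153.4]), (0.44, [251.1, 194.9])]
ram_face [(0.83, [185.7, 189.5]), (0.52, [98.5, 150.4])]
drivers_mid [(0.56, [374.3, 119.3])]
pot [(0.7, [263.1, 105.4])]
holder [(0.61, [273.0, 247.6]), (0.35, [186.6, 192.4])]
loupe [(0.59, [194.2, 121.1])]
```

View pics/scene0.png

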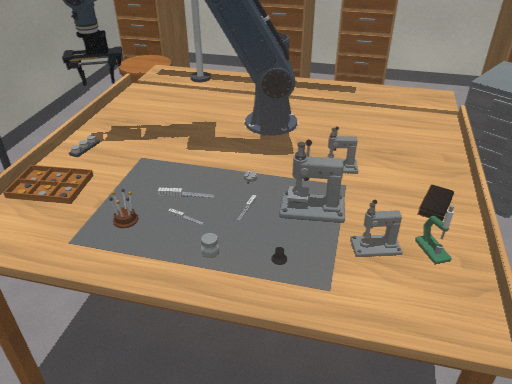

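View pics/top0.png

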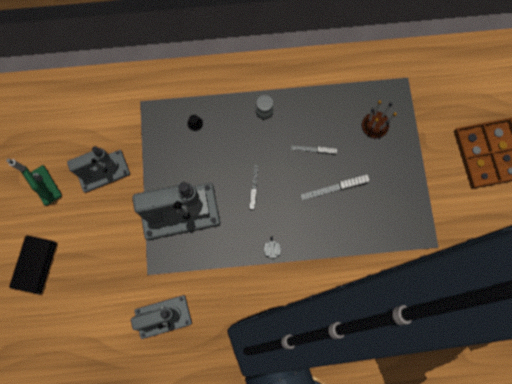

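Run:
```python
import cv2
for n,b in [('scene',(140,100,420,280)),('top',(150,120,410,290))]:
    i=cv2.imread(f'pics/{n}0.png')[b[1]:b[3],b[0]:b[2]]
    cv2.imwrite(f'pics/{n}0c.png',cv2.resize(i,None,fx=2.85,fy=2.85,interpolation=cv2.INTER_CUBIC))
```

```text
(no output)
```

View pics/scene0c.png

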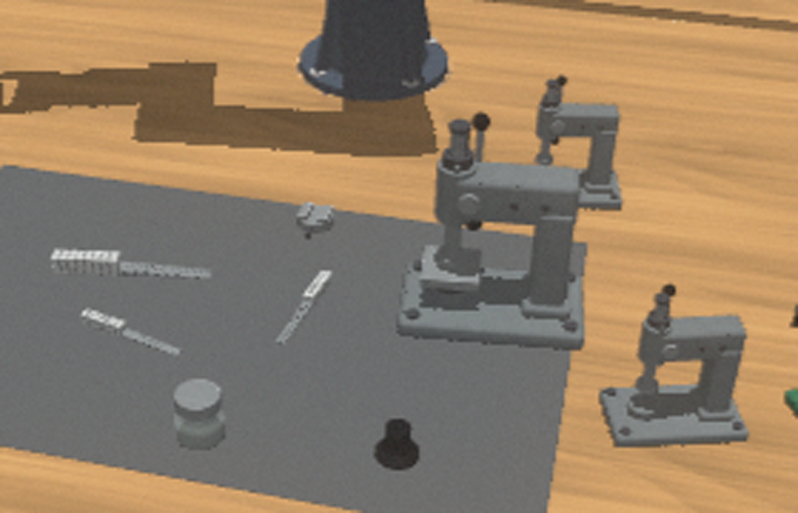

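View pics/top0c.png

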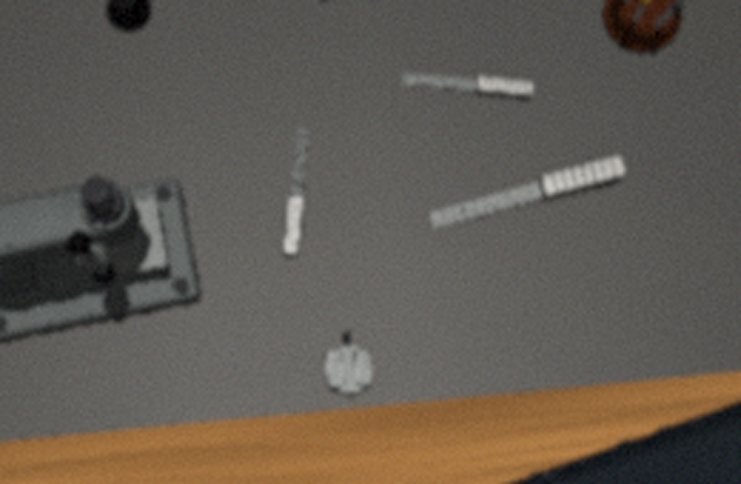

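The look-alikes for the gauge in the top view are the big grooved bar (handle 352,182; tip 303,195), a small one at (314,150) and a small one at (253,188). The big one is the gauge. For the press there are the big one at (180,208) and small ones at (97,165) and (162,316). The big one is the press.

Run:
```python
from h import *
for n in ['top','scene']:
    p=vision.capture(n)
    for q in ['gauge','anvil','ram']:
        for r in nets.masks_of(p,q):
            m=r['region'].astype(np.uint8); c=m.sum()
            if c<5: continue
            v,u=np.nonzero(m); z={'gauge':.01,'anvil':.06,'ram':.225}[q]
            rect=cv2.minAreaRect(np.c_[u,v].astype(np.float32))
            b=cv2.boxPoints(rect)
            print(n,q,round(r['confidence'],2),c,np.round(b,1).tolist(),[np.round(onz(p,x,z)[:2],3).tolist() for x in b])
p=vision.capture('top')
# gauge ends from eyeballed crop
for nm,uv,z in [('tip',(301.5,197),.002),('hend',(369,177.5),.022),('junction',(341,186),.022),('ram_top',(186,189),.225)]:
    print(nm,onz(p,uv,z).round(4))
```

```text
top gauge 0.6 471 [[300.5, 191.8000030517578], [366.79998779296875, 172.89999389648438], [369.29998779296875, 181.5], [303.0, 200.39999389648438]] [[0.538, -0.066], [0.571, -0.239], [0.548, -0.242], [0.515, -0.07]]
top gauge 0.59 77 [[250.0, 206.8000030517578], [254.5, 166.8000030517578], [257.3999938964844, 167.1999969482422], [253.0, 207.10000610351562]] [[0.512, 0.064], [0.614, 0.043], [0.613, 0.036], [0.51, 0.057]]
top gauge 0.48 263 [[290.5, 148.5], [291.6000061035156, 140.6999969482422], [336.70001220703125, 147.10000610351562], [335.6000061035156, 154.89999389648438]] [[0.654, -0.053], [0.675, -0.059], [0.647, -0.172], [0.626, -0.167]]
top anvil 0.59 298 [[188.0, 189.0], [207.0, 189.0], [207.0, 216.0], [188.0, 216.0]] [[0.559, 0.209], [0.555, 0.164], [0.489, 0.168], [0.493, 0.213]]
top ram 0.75 228 [[174.5, 187.5], [184.89999389648438, 178.6999969482422], [203.89999389648438, 201.10000610351562], [193.5, 210.0]] [[0.522, 0.215], [0.539, 0.192], [0.488, 0.156], [0.471, 0.179]]
top ram 0.63 74 [[160.0, 309.0], [169.0, 309.0], [169.0, 317.0], [160.0, 317.0]] [[0.281, 0.256], [0.2
[... 1605 characters left out ...]
05.79998779296875, 141.3000030517578], [302.79998779296875, 194.3000030517578]] [[0.761, 0.218], [0.515, 0.182], [0.512, 0.21], [0.758, 0.241]]
scene ram 0.42 75 [[363.5, 235.6999969482422], [369.3999938964844, 202.5], [374.6000061035156, 203.5], [368.70001220703125, 236.6999969482422]] [[0.871, 0.385], [0.754, 0.392], [0.755, 0.403], [0.872, 0.395]]
scene ram 0.38 65 [[327.8999938964844, 157.0], [329.29998779296875, 128.8000030517578], [334.29998779296875, 129.0], [332.8999938964844, 157.1999969482422]] [[0.58, 0.278], [0.424, 0.264], [0.423, 0.279], [0.578, 0.291]]
tip [ 0.5261 -0.0679  0.002 ]
hend [ 0.5557 -0.2399  0.022 ]
junction [ 0.5405 -0.1671  0.022 ]
ram_top [0.5167 0.1915 0.225 ]
```

{"op": "play_rows", "data": {
  "series": [
    {"tx": 0.035, "ty": 0.045, "turn": 0.124},
    {"tx": 0.035, "ty": 0.045, "turn": 0.124},
    {"tx": 0.035, "ty": 0.045, "turn": 0.124},
    {"tx": 0.035, "ty": 0.045, "turn": 0.124},
    {"tx": 0.035, "ty": 0.045, "turn": 0.124},
    {"tx": 0.035, "ty": 0.045, "turn": 0.124},
    {"tx": 0.035, "ty": 0.045, "turn": 0.124},
    {"tx": 0.035, "ty": 0.045, "turn": 0.124},
    {"tx": 0.035, "ty": 0.045, "turn": 0.124},
    {"tx": 0.035, "ty": 0.045, "turn": 0.124}
  ],
  "gripper": 1
}}

```text
invalid input
```

Run:
```python
from h import *
p=snap('wrist','w1.png'); t=snap('top','t1.png'); s=bot.read_state()
print(s['position'],np.round(s['tcp_rot'],4).tolist(),np.round(p['extrinsics'],3).tolist(),p['fx'])
for nm,X in [('tip',(.526,-.068,0)),('end',(.556,-.24,.022))]: print(nm,proj(p,X))
```

```text
[ 0.26837574 -0.56440892  0.29222512] [[0.4294, -0.9031, -0.0], [-0.9031, -0.4294, 0.0], [-0.0, 0.0, -1.0]] [[0.429, -0.862, -0.268, 0.344], [-0.903, -0.41, -0.127, -0.529], [-0.0, 0.297, -0.955, 0.384], [0.0, 0.0, 0.0, 1.0]] 269.11956563660794
tip [ -93.44953545 -280.91124242]
end [  75.76458592 -239.94356167]
```

View pics/w1.png

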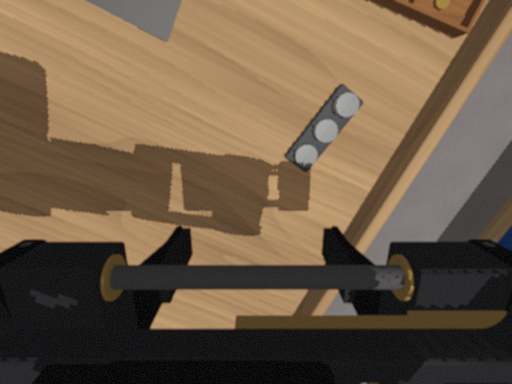

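View pics/t1.png

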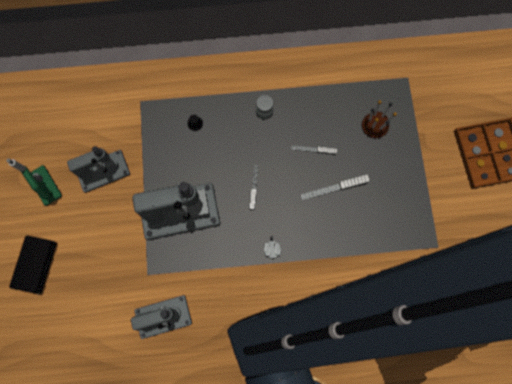

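{"op": "play_rows", "data": {
  "series": [
    {"tx": 0.035, "ty": 0.045, "tz": 0, "turn": 0.124},
    {"tx": 0.035, "ty": 0.045, "tz": 0, "turn": 0.124},
    {"tx": 0.035, "ty": 0.045, "tz": 0, "turn": 0.124},
    {"tx": 0.035, "ty": 0.045, "tz": 0, "turn": 0.124},
    {"tx": 0.035, "ty": 0.045, "tz": 0, "turn": 0.124},
    {"tx": 0.035, "ty": 0.045, "tz": 0, "turn": 0.124},
    {"tx": 0.035, "ty": 0.045, "tz": 0, "turn": 0.124},
    {"tx": 0.035, "ty": 0.045, "tz": 0, "turn": 0.124},
    {"tx": 0.035, "ty": 0.045, "tz": 0, "turn": 0.124},
    {"tx": 0.035, "ty": 0.045, "tz": 0, "turn": 0.124}
  ]
}}

```text
time_s: 2.75
position: [0.5494, -0.2028, 0.2925]
tcp_rot: [[0.984, 0.176, 0.0], [0.176, -0.984, -0.0], [0.0, 0.0, -1.0]]
force: [0.5, -0.7, 0.3]
opening: 0.999
```

```bash
cat > look.py <<'E'
import sys
from h import *
k=sys.argv[1]
p=snap('wrist',f'w{k}.png'); s=bot.read_state()
print(s['time_s'],s['position'],np.round(s['tcp_rot'],4).tolist(),'F',np.round(s['force'],2),s['opening'],np.round(p['extrinsics'],3).tolist())
for nm,X in [('tip',(.526,-.068,0)),('end',(.556,-.24,.022))]: print(nm,proj(p,X))
E
python3 look.py 2
```

```text
2.8 [ 0.5529992  -0.19712232  0.29259621] [[0.983, 0.1837, 0.0047], [0.1836, -0.983, 0.0042], [0.0054, -0.0032, -1.0]] F [3.24 1.8  1.01] 1.0013610987126167 [[0.984, 0.168, 0.053, 0.536], [0.176, -0.94, -0.292, -0.122], [0.001, 0.297, -0.955, 0.385], [0.0, 0.0, 0.0, 1.0]]
tip [255.75584258  67.91571575]
end [255.31294801 200.3447539 ]
```

```bash
python3 look.py 3
python3 - <<'E'
import cv2
i=cv2.imread('pics/w3.png')[0:260,180:340]; cv2.imwrite('pics/w3c.png',cv2.resize(i,None,fx=2.3,fy=2.3,interpolation=cv2.INTER_CUBIC))
E
```

```text
2.85 [ 0.55106452 -0.19981372  0.29243608] [[0.9839, 0.1784, 0.002], [0.1784, -0.9839, 0.0014], [0.0022, -0.001, -1.0]] F [ 0.13 -0.72 -1.04] 1.0051803852161805 [[0.983, 0.174, 0.059, 0.539], [0.184, -0.94, -0.288, -0.117], [0.006, 0.294, -0.956, 0.385], [0.0, 0.0, 0.0, 1.0]]
tip [251.95498345  72.97815808]
end [250.93125387 204.28111074]
```

View pics/w3.png

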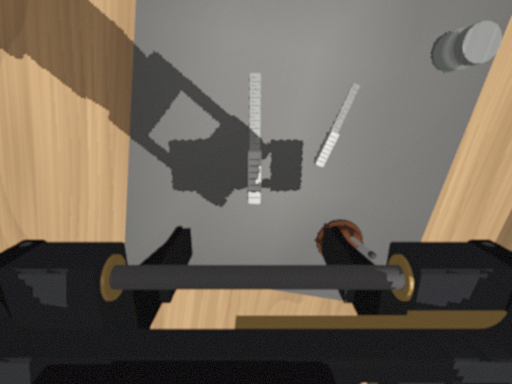

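View pics/w3c.png

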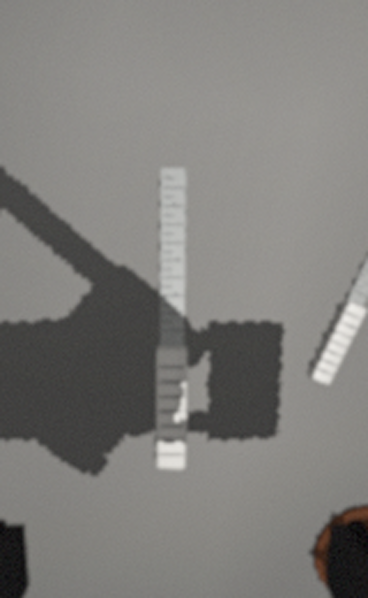

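```bash
cat > gm.py <<'E'
from h import *
p=snap('wrist','w4.png'); s=bot.read_state()
print(s['time_s'],s['position'],np.round(s['tcp_rot'],4).tolist(),np.round(p['extrinsics'],4).tolist())
for r in nets.masks_of(p,'gauge'):
    v,u=np.nonzero(r['region']); 
    if len(v)<20: continue
    P=np.array([onz(p,(a,b),.006)[:2] for a,b in zip(u,v)])
    m=P.mean(0); U,S,V=np.linalg.svd(P-m); t=(P-m)@V[0]
    print(round(r['confidence'],2),len(v),m.round(4),np.degrees(np.arctan2(V[0][1],V[0][0])).round(2),(m+V[0]*t.min()).round(4),(m+V[0]*t.max()).round(4),u.min(),u.max(),v.min(),v.max())
    rr=[(b,u[v==b].min(),u[v==b].max()) for b in range(v.min(),v.max()+1,12)]; print(rr)
E
python3 gm.py
```

```text
2.9 [ 0.54968637 -0.20194471  0.29226723] [[0.9845, 0.1752, 0.0003], [0.1752, -0.9845, -0.0001], [0.0003, 0.0001, -1.0]] [[0.9839, 0.1698, 0.0553, 0.5378], [0.1785, -0.9401, -0.2905, -0.119], [0.0026, 0.2957, -0.9553, 0.3847], [0.0, 0.0, 0.0, 1.0]]
0.84 768 [ 0.6505 -0.1169] -101.3 [ 0.6625 -0.0564] [ 0.64   -0.1691] 316 361 80 163
[(80, np.int64(356), np.int64(357)), (92, np.int64(350), np.int64(357)), (104, np.int64(344), np.int64(351)), (116, np.int64(338), np.int64(346)), (128, np.int64(332), np.int64(340)), (140, np.int64(326), np.int64(336)), (152, np.int64(320), np.int64(331))]
0.73 1621 [ 0.5447 -0.1523] -80.16 [ 0.5302 -0.0686] [ 0.56  -0.241] 250 263 71 200
[(71, np.int64(253), np.int64(261)), (83, np.int64(251), np.int64(263)), (95, np.int64(251), np.int64(263)), (107, np.int64(251), np.int64(262)), (119, np.int64(252), np.int64(261)), (131, np.int64(251), np.int64(262)), (143, np.int64(251), np.int64(262)), (155, np.int64(250), np.int64(263)), (167, np.int64(250), np.int64(263)), (179, np.int64(250), np.int64(262)), (191, np.int64(250), np.int64(262))]
```

Run:
```python
from h import *
p=snap('wrist','w5.png'); t=snap('top','t5.png'); s=bot.read_state(); print(s['position'])
print(onz(t,(374.3,119.3),.05), onz(t,(376,127),.0))
r=[r for r in nets.masks_of(p,'gauge')]
for r in r:
    v,u=np.nonzero(r['region'])
    print(r['confidence'],u.min(),u.max(),v.min(),v.max(),[onz(p,((u[v==b].min()+u[v==b].max())/2,b),z)[:2].round(4) for b,z in((v.min(),.002),(v.max(),.022),(v.max()-15,.022))])
```

```text
[ 0.54789163 -0.20507244  0.29218386]
[ 0.69788094 -0.26780303  0.05      ] [ 0.69517997 -0.28378669  0.        ]
0.96 253 265 67 198 [array([ 0.5284, -0.0673]), array([ 0.5575, -0.2366]), array([ 0.5565, -0.2145])]
0.88 319 364 77 161 [array([ 0.6613, -0.0561]), array([ 0.6405, -0.1685]), array([ 0.6401, -0.1482])]
```

{"op": "play_rows", "data": {
  "series": [
    {"tx": 0.003, "ty": -0.004, "tz": -0.05, "turn": 0},
    {"tx": 0.003, "ty": -0.004, "tz": -0.05, "turn": 0},
    {"tx": 0, "ty": 0, "tz": -0.05, "turn": 0},
    {"tx": 0, "ty": 0, "tz": -0.05, "turn": 0},
    {"tx": 0, "ty": 0, "tz": -0.035, "turn": 0},
    {"tx": 0, "ty": 0, "tz": 0, "turn": 0},
    {"tx": 0, "ty": 0, "tz": 0, "turn": 0},
    {"tx": 0, "ty": 0, "tz": 0, "turn": 0}
  ]
}}

```text
time_s: 3.9
position: [0.554, -0.2122, 0.1061]
tcp_rot: [[0.986, 0.169, 0.003], [0.169, -0.986, -0.002], [0.003, 0.002, -1.0]]
force: [0.5, -0.1, 0.6]
opening: 0.997
```

```bash
python3 look.py 6
```

```text
3.95 [ 0.55416154 -0.21199097  0.10635223] [[0.9855, 0.1699, 0.0035], [0.1699, -0.9855, -0.0022], [0.0031, 0.0027, -1.0]] F [-0.47 -1.2   0.65] 1.0042069638987026 [[0.986, 0.161, 0.054, 0.541], [0.17, -0.941, -0.294, -0.131], [0.003, 0.299, -0.954, 0.198], [0.0, 0.0, 0.0, 1.0]]
tip [248.54193505   3.94501718]
end [250.43269488 265.71906257]
```

View pics/w6.png

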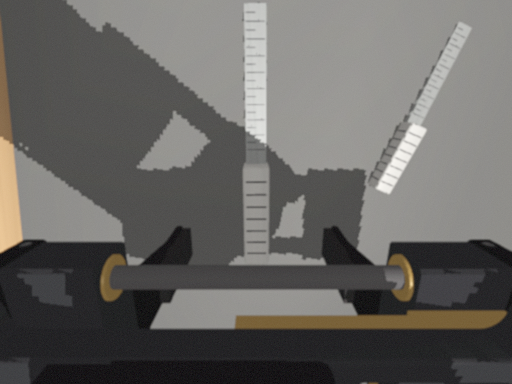

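{"op": "play_rows", "data": {
  "series": [
    {"tx": 0, "ty": 0, "tz": -0.02, "turn": 0},
    {"tx": 0, "ty": 0, "tz": -0.015, "turn": 0},
    {"tx": 0, "ty": 0, "tz": -0.007, "turn": 0},
    {"tx": 0, "ty": 0, "tz": 0, "turn": 0},
    {"tx": 0, "ty": 0, "tz": 0, "turn": 0}
  ]
}}

```text
time_s: 4.45
position: [0.5534, -0.2109, 0.071]
tcp_rot: [[0.985, 0.171, 0.0], [0.171, -0.985, -0.0], [0.0, 0.0, -1.0]]
force: [1.0, -0.8, 0.1]
opening: 1.001
```

{"op": "play_rows", "data": {
  "series": [
    {"tx": 0, "ty": 0, "tz": 0, "turn": 0},
    {"tx": 0, "ty": 0, "tz": 0, "turn": 0},
    {"tx": 0, "ty": 0, "tz": 0, "turn": 0},
    {"tx": 0, "ty": 0, "tz": 0, "turn": 0},
    {"tx": 0, "ty": 0, "tz": 0, "turn": 0},
    {"tx": 0, "ty": 0, "tz": 0, "turn": 0},
    {"tx": 0, "ty": 0, "tz": 0, "turn": 0},
    {"tx": 0, "ty": 0, "tz": 0, "turn": 0}
  ],
  "gripper": 0
}}

```text
time_s: 5.25
position: [0.5532, -0.2108, 0.0706]
tcp_rot: [[0.985, 0.171, -0.0], [0.171, -0.985, 0.0], [-0.0, -0.0, -1.0]]
force: [0.4, -0.4, -0.7]
opening: 0.353
```

```bash
python3 look.py 7
```

```text
5.3 [ 0.5531703  -0.21079994  0.07064733] [[0.9853, 0.1707, -0.0001], [0.1707, -0.9853, 0.0], [-0.0, -0.0, -1.0]] F [-0.12  0.85  0.33] 0.30745161276306643 [[0.985, 0.163, 0.051, 0.541], [0.171, -0.941, -0.292, -0.13], [0.0, 0.297, -0.955, 0.163], [0.0, 0.0, 0.0, 1.0]]
tip [248.70324817 -18.59659209]
end [250.48026066 299.17699864]
```

View pics/w7.png

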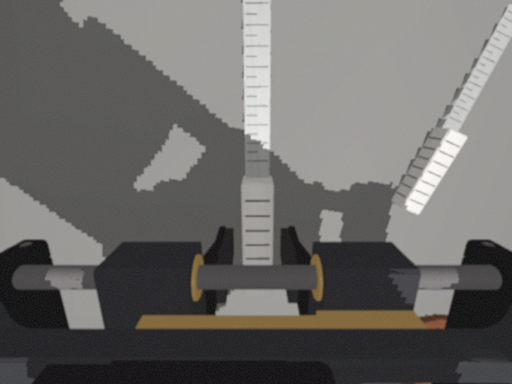

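{"op": "play_rows", "data": {
  "series": [
    {"tx": 0, "ty": 0, "tz": 0, "turn": 0},
    {"tx": 0, "ty": 0, "tz": 0, "turn": 0},
    {"tx": 0, "ty": 0, "tz": 0, "turn": 0},
    {"tx": 0, "ty": 0, "tz": 0, "turn": 0},
    {"tx": 0, "ty": 0, "tz": 0, "turn": 0}
  ]
}}

```text
time_s: 5.8
position: [0.5532, -0.2108, 0.0707]
tcp_rot: [[0.985, 0.171, 0.0], [0.171, -0.985, -0.0], [0.0, 0.0, -1.0]]
force: [-0.3, -0.1, 0.1]
opening: 0.203
```

```bash
python3 look.py 8
python3 - <<'E'
from h import *
p=vision.capture('wrist')
for r in nets.masks_of(p,'gauge'):
    v,u=np.nonzero(r['region']); print(r['confidence'],len(v),u.min(),u.max(),v.min(),v.max(),[(b,u[v==b].min(),u[v==b].max()) for b in range(v.min(),v.max(),20)])
E
```

```text
5.85 [ 0.5531863  -0.21081958  0.07063262] [[0.9853, 0.1707, 0.0], [0.1707, -0.9853, -0.0], [0.0, 0.0, -1.0]] F [ 0.42 -0.65 -0.88] 0.2044867760009526 [[0.985, 0.163, 0.051, 0.541], [0.171, -0.941, -0.292, -0.13], [0.0, 0.297, -0.955, 0.163], [0.0, 0.0, 0.0, 1.0]]
tip [248.62442305 -18.62714238]
end [250.42673402 299.14715739]
0.67 5497 392 511 4 213 [(4, np.int64(510), np.int64(511)), (24, np.int64(497), np.int64(511)), (44, np.int64(485), np.int64(506)), (64, np.int64(473), np.int64(495)), (84, np.int64(462), np.int64(483)), (104, np.int64(450), np.int64(471)), (124, np.int64(437), np.int64(461)), (144, np.int64(424), np.int64(462)), (164, np.int64(412), np.int64(449)), (184, np.int64(401), np.int64(436)), (204, np.int64(397), np.int64(425))]Traceback (most recent call last):
  File "<stdin>", line 4, in <module>
    return umr_minimum(a, axis, None, out, keepdims, initial, where)
ValueError: zero-size array to reduction operation minimum which has no identity
```

View pics/w8.png

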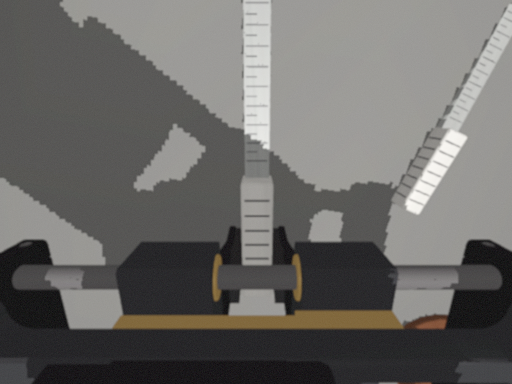

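Run:
```python
from h import *
p=vision.capture('wrist'); j=onz(p,(257,178),.022); s=bot.read_state(); T=s['position']; R=np.array(s['tcp_rot'])
print('junction in tool', R.T@(j-T))
t=snap('top','t9.png')
i=t['pixels'][160:250,120:235]; cv2.imwrite('pics/t9c.png',cv2.resize(i,None,fx=6.5,fy=6.5,interpolation=cv2.INTER_CUBIC))
c=snap('scene','s9.png')
i=c['pixels'][135:225,265:360]; cv2.imwrite('pics/s9c.png',cv2.resize(i,None,fx=6.5,fy=6.5,interpolation=cv2.INTER_CUBIC))
```

```text
junction in tool [ 0.0018342  -0.04814761  0.04863242]
```

View pics/t9c.png

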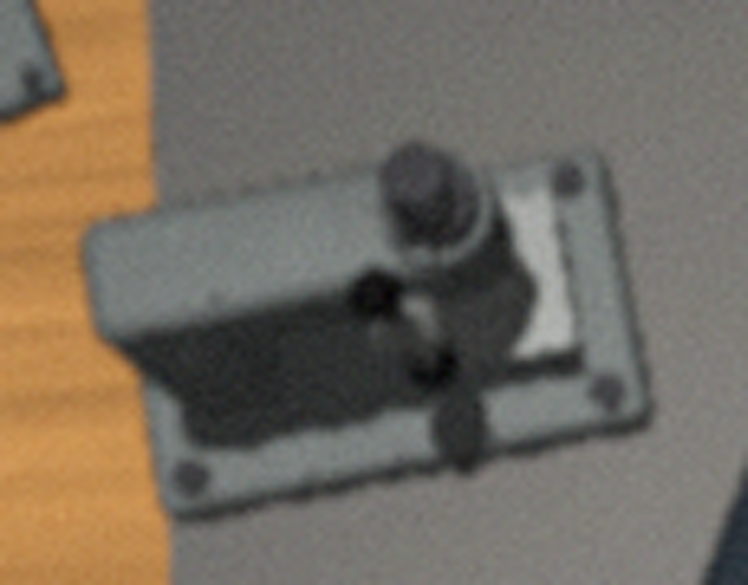

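View pics/s9c.png

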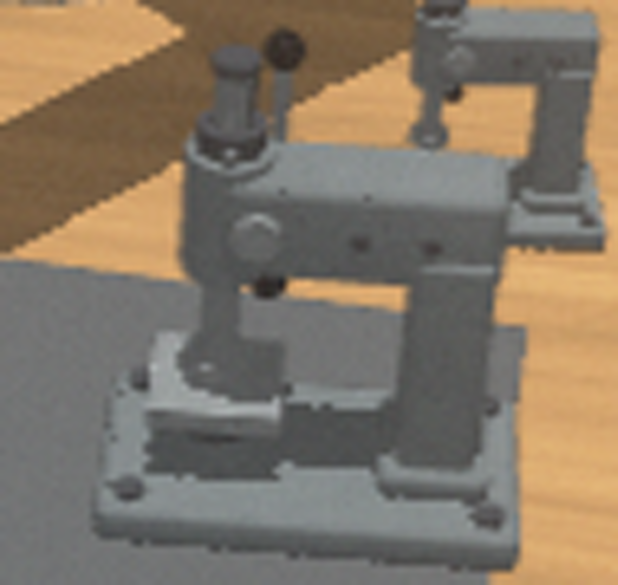

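Run:
```python
from h import *
t=vision.capture('top'); c=vision.capture('scene')
f=lambda x,y:((x+.5)/6.5-.5+120,(y+.5)/6.5-.5+160)
g=lambda x,y:((x+.5)/6.5-.5+265,(y+.5)/6.5-.5+135)
def pr(n,p,uv,z): X=onz(p,uv,z); print(n,X.round(4)); return X[:2]
ang=lambda a,b:np.degrees(np.arctan2(*(b-a)[::-1]))
a=pr('anvFL',t,f(553,188),.06);b=pr('anvFR',t,f(580,352),.06);print(ang(b,a)+90-0,np.linalg.norm(a-b))
a=pr('baseFL',t,f(604,152),.02);b=pr('baseFR',t,f(648,415),.02);print(ang(b,a)+90,np.linalg.norm(a-b))
a=pr('baseFR',t,f(648,422),.01);b=pr('baseBR',t,f(185,515),.01);print(ang(a,b),np.linalg.norm(a-b))
pr('ramtop',t,f(416,172),.225)
pr('ramtop s',c,g(236,62),.225)
a=pr('s anvFnear',c,g(148,408),.06);b=pr('s anvFfar',c,g(152,337),.06);print(np.linalg.norm(a-b),ang(b,a))
d=pr('s anvBnear',c,g(282,405),.06);print(ang(a,d),np.linalg.norm(a-d))
a=pr('s baseFnear',c,g(98,520),.018);b=pr('s baseBnear',c,g(518,555),.018);print(ang(a,b),np.linalg.norm(a-b))
```

```text
anvFL [0.5565 0.1691 0.06  ]
anvFR [0.4936 0.1635 0.06  ]
95.1325961272525 0.06310529655991279
baseFL [0.5791 0.1524 0.02  ]
baseFR [0.4749 0.1432 0.02  ]
95.04748017936542 0.10460577393641199
baseFR [0.474  0.1441 0.01  ]
baseBR [0.4549 0.3219 0.01  ]
96.14935845547393 0.17879241656626974
ramtop [0.5235 0.1961 0.225 ]
ramtop s [0.5303 0.1993 0.225 ]
s anvFnear [0.5586 0.1733 0.06  ]
s anvFfar [0.5043 0.165  0.06  ]
0.0549708177593009 8.719714011067401
s anvBnear [0.5423 0.231  0.06  ]
105.73866520196276 0.0599211260453902
s baseFnear [0.5904 0.1582 0.018 ]
s baseBnear [0.571  0.3422 0.018 ]
96.03984803368895 0.18511016398619604
```

{"op": "play_rows", "data": {
  "series": [
    {"tx": 0, "ty": 0, "tz": 0.02, "turn": 0},
    {"tx": 0, "ty": 0, "tz": 0.04, "turn": 0},
    {"tx": 0, "ty": 0.01, "tz": 0.05, "turn": 0},
    {"tx": 0, "ty": 0.03, "tz": 0.05, "turn": -0.01},
    {"tx": -0.002, "ty": 0.045, "tz": 0.04, "turn": -0.014},
    {"tx": -0.004, "ty": 0.05, "tz": 0.03, "turn": -0.014},
    {"tx": -0.004, "ty": 0.05, "tz": 0.03, "turn": -0.014},
    {"tx": -0.002, "ty": 0.045, "tz": 0.02, "turn": -0.014},
    {"tx": -0.002, "ty": 0.03, "tz": 0.008, "turn": -0.002},
    {"tx": 0, "ty": 0.012, "tz": 0, "turn": 0}
  ]
}}

```text
time_s: 7.2
position: [0.5414, 0.009, 0.3032]
tcp_rot: [[0.995, 0.103, 0.003], [0.103, -0.995, -0.0], [0.003, 0.0, -1.0]]
force: [0.3, -1.0, -0.4]
opening: 0.203
```

{"op": "play_rows", "data": {
  "series": [
    {"tx": 0, "ty": 0, "tz": 0, "turn": 0},
    {"tx": 0, "ty": 0, "tz": 0, "turn": 0},
    {"tx": 0, "ty": 0, "tz": 0, "turn": 0}
  ]
}}

```text
time_s: 7.5
position: [0.5419, 0.0055, 0.3004]
tcp_rot: [[0.995, 0.099, -0.001], [0.099, -0.995, -0.0], [-0.001, 0.0, -1.0]]
force: [0.0, 0.4, -1.4]
opening: 0.205
```

```bash
cat > look2.py <<'E'
import sys
from h import *
k=sys.argv[1]
for n in ['wrist','top','scene']:
    p=snap(n,f'{n[0]}{k}.png')
    if n!='wrist':
        b=(120,150,260,260) if n=='top' else (200,130,340,235)
        cv2.imwrite(f'pics/{n[0]}{k}c.png',cv2.resize(p['pixels'][b[1]:b[3],b[0]:b[2]],None,fx=5,fy=5,interpolation=cv2.INTER_CUBIC))
    else: w=p
s=bot.read_state()
print(s['time_s'],s['position'].round(4),np.round(s['tcp_rot'],4).tolist(),'F',np.round(s['force'],2),s['opening'],np.round(w['extrinsics'],3).tolist())
E
python3 look2.py 10
```

```text
7.65 [0.542  0.0057 0.3005] [[0.9951, 0.0985, -0.0011], [0.0985, -0.9951, 0.0], [-0.0011, -0.0001, -1.0]] F [ 0.95  0.01 -1.62] 0.2023185210452305 [[0.995, 0.095, 0.028, 0.536], [0.099, -0.95, -0.295, 0.087], [-0.001, 0.297, -0.955, 0.393], [0.0, 0.0, 0.0, 1.0]]
```

View pics/w10.png

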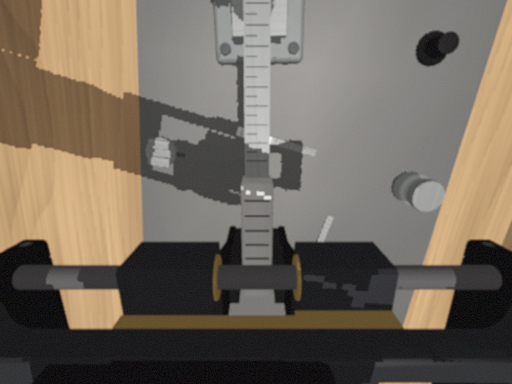

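View pics/s10c.png

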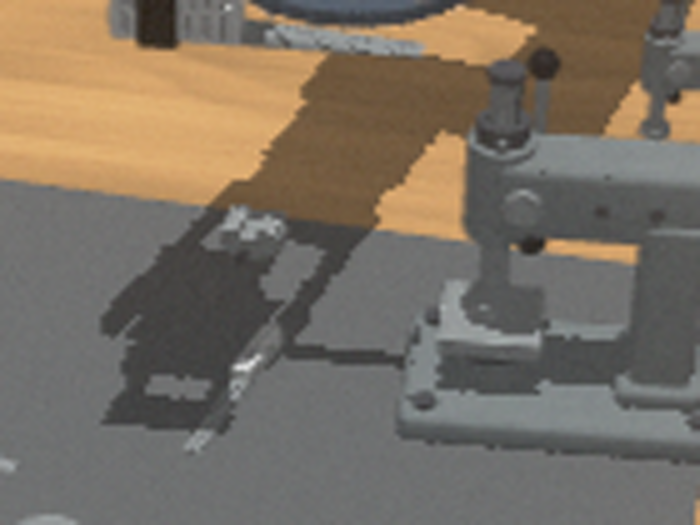

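Run:
```python
import cv2
i=cv2.imread('pics/w10.png')[0:80,205:315]; cv2.imwrite('pics/w10c.png',cv2.resize(i,None,fx=7,fy=7,interpolation=cv2.INTER_CUBIC))
```

```text
(no output)
```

View pics/w10c.png

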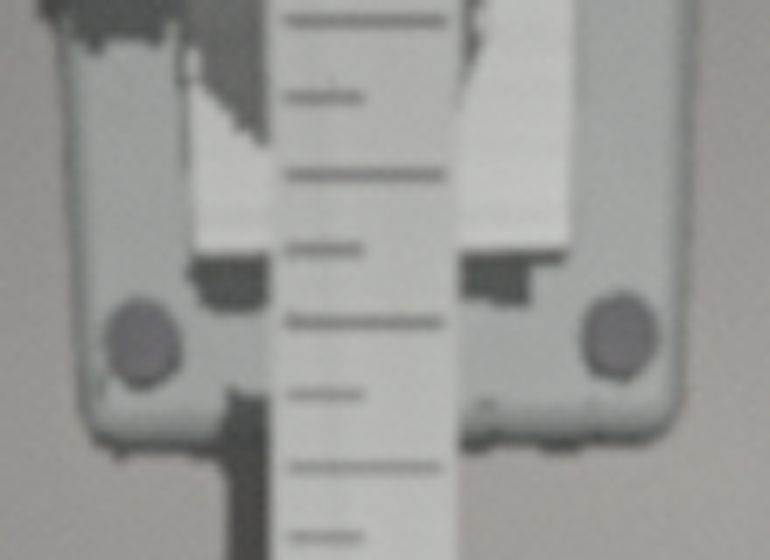

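Run:
```python
from h import *
p=vision.capture('wrist'); s=bot.read_state(); T=s['position']; R=np.array(s['tcp_rot'])
f=lambda x,y:((x+.5)/7-.5+205,(y+.5)/7-.5)
def L(uv,z):
    q=R.T@(onz(p,uv,z)-T); return np.array([q[0],-q[1]])*1000
E=np.array(p['extrinsics']); print('cam in tool',(R.T@(E[:3,3]-T)*1000).round(2), 'axes',(R.T@E[:3,:3]).round(4).tolist(), p['cx'])
zu=T[2]-.0697-.0010
for y,d in ((0,0),(300,0),(550,0)):
    # blade top height unknown by depth -> approx
    print('blade',y,L(f(364.5,y),zu+.004).round(1))
print('junction',L((257,178),zu+.022).round(1))
for n,x,y,z in [('aL0',187,50,.06),('aL1',196,250,.06),('aR0',573,30,.06),('aR1',568,250,.06),('bL0',67,50,.02),('bL1',80,380,.015),('bR0',688,50,.02),('bR1',682,380,.015),('bFL',110,437,.01),('bFR',660,437,.01),('s1',143,342,.02),('s2',620,336,.02)]:
    print(n,L(f(x,y),z).round(1))
```

```text
cam in tool [  1.57 -81.91 -92.13] axes [[1.0, -0.0002, 0.0001], [0.0002, 0.955, 0.2966], [-0.0002, -0.2966, 0.955]] 256.62769968739866
blade 0 [  1.6 136.1]
blade 300 [  1.6 116.8]
blade 550 [ 1.6 99.6]
junction [ 1.8 48.1]
aL0 [-25.3 188.9]
aL1 [-24.6 162. ]
aR0 [ 33.2 191.5]
aR1 [ 33.4 162. ]
bL0 [-48.9 201.7]
bL1 [-49.7 152.2]
bR0 [ 56.7 201.7]
bR1 [ 59.  152.1]
bFL [-45.2 143.6]
bFR [ 56.1 143.6]
s1 [-37.6 157.3]
s2 [ 46.9 158.2]
```

{"op": "play_rows", "data": {
  "series": [
    {"tx": 0.0025, "ty": 0, "tz": -0.03, "turn": 0.004},
    {"tx": 0.0025, "ty": 0, "tz": -0.045, "turn": 0.003},
    {"tx": 0, "ty": 0, "tz": -0.05, "turn": 0},
    {"tx": 0, "ty": 0, "tz": -0.04, "turn": 0},
    {"tx": 0, "ty": 0, "tz": -0.018, "turn": 0},
    {"tx": 0, "ty": 0, "tz": -0.005, "turn": 0},
    {"tx": 0, "ty": 0, "tz": 0, "turn": 0},
    {"tx": 0, "ty": 0, "tz": 0, "turn": 0},
    {"tx": 0, "ty": 0, "tz": 0, "turn": 0}
  ]
}}

```text
time_s: 8.6
position: [0.5468, 0.0066, 0.1519]
tcp_rot: [[0.994, 0.107, 0.003], [0.107, -0.994, -0.001], [0.003, 0.001, -1.0]]
force: [-0.1, -0.0, -0.5]
opening: 0.207
```

```bash
python3 look2.py 11
```

```text
8.75 [0.5464 0.0067 0.1516] [[0.9942, 0.1075, 0.0018], [0.1075, -0.9942, -0.0003], [0.0018, 0.0005, -1.0]] F [-1.71 -0.7  -0.87] 0.2041409550361901 [[0.994, 0.102, 0.035, 0.539], [0.107, -0.949, -0.295, 0.088], [0.003, 0.297, -0.955, 0.244], [0.0, 0.0, 0.0, 1.0]]
```

View pics/w11.png

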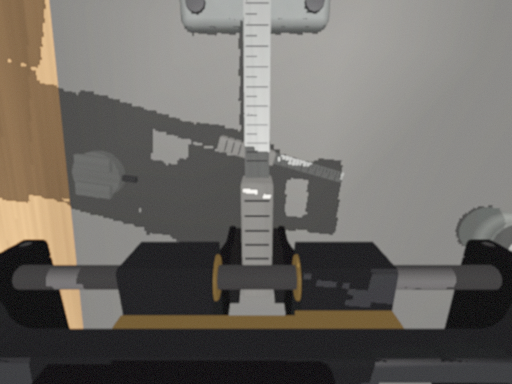

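View pics/s11c.png

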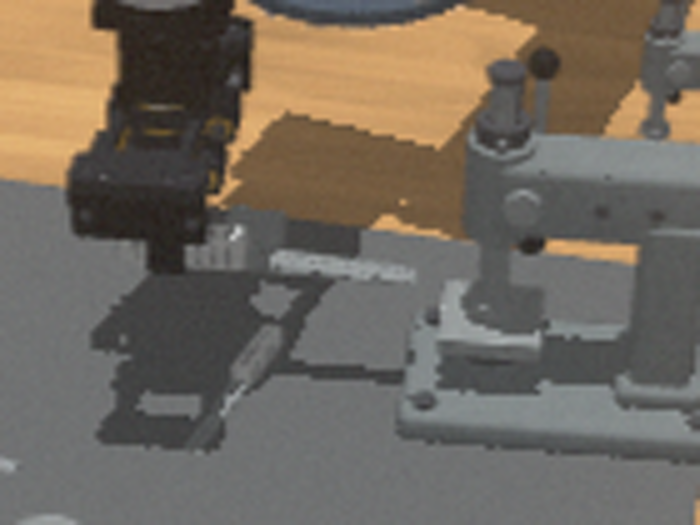

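View pics/t11c.png

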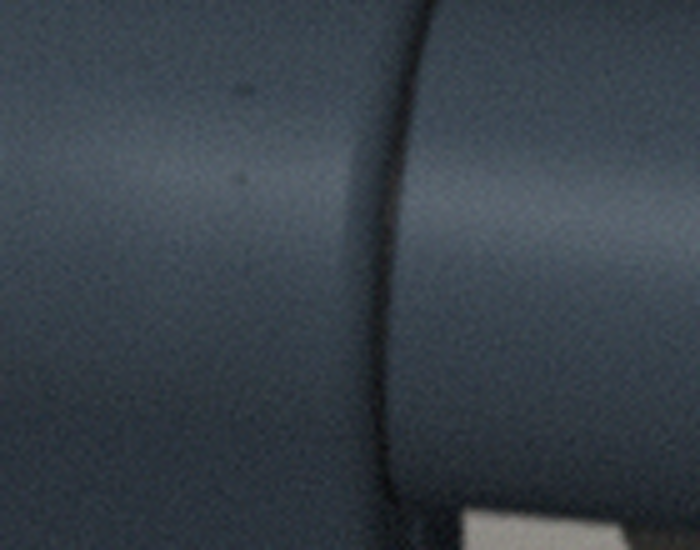

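{"op": "play_rows", "data": {
  "series": [
    {"tx": 0, "ty": 0, "tz": -0.01, "turn": 0},
    {"tx": 0, "ty": 0, "tz": -0.01, "turn": 0},
    {"tx": -0.001, "ty": 0.01, "tz": 0, "turn": 0},
    {"tx": -0.0015, "ty": 0.01, "tz": 0, "turn": 0},
    {"tx": 0, "ty": 0.005, "tz": 0, "turn": 0},
    {"tx": 0, "ty": 0, "tz": 0, "turn": 0},
    {"tx": 0, "ty": 0, "tz": 0, "turn": 0},
    {"tx": 0, "ty": 0, "tz": 0, "turn": 0}
  ]
}}

```text
time_s: 9.55
position: [0.5441, 0.0267, 0.1348]
tcp_rot: [[0.994, 0.108, 0.0], [0.108, -0.994, -0.0], [0.0, 0.0, -1.0]]
force: [-0.7, 0.6, -0.3]
opening: 0.203
```

```bash
python3 look2.py 12
python3 - <<'E'
import cv2
i=cv2.imread('pics/w12.png')[0:80,150:360]; cv2.imwrite('pics/w12c.png',cv2.resize(i,None,fx=3.8,fy=7,interpolation=cv2.INTER_CUBIC))
E
```

```text
9.7 [0.5441 0.0266 0.1347] [[0.9942, 0.1071, 0.0002], [0.1071, -0.9942, -0.0001], [0.0002, 0.0001, -1.0]] F [ 0.52 -0.1  -1.25] 0.2068109459075018 [[0.994, 0.102, 0.033, 0.537], [0.108, -0.949, -0.295, 0.108], [0.001, 0.297, -0.955, 0.227], [0.0, 0.0, 0.0, 1.0]]
```

View pics/w12c.png

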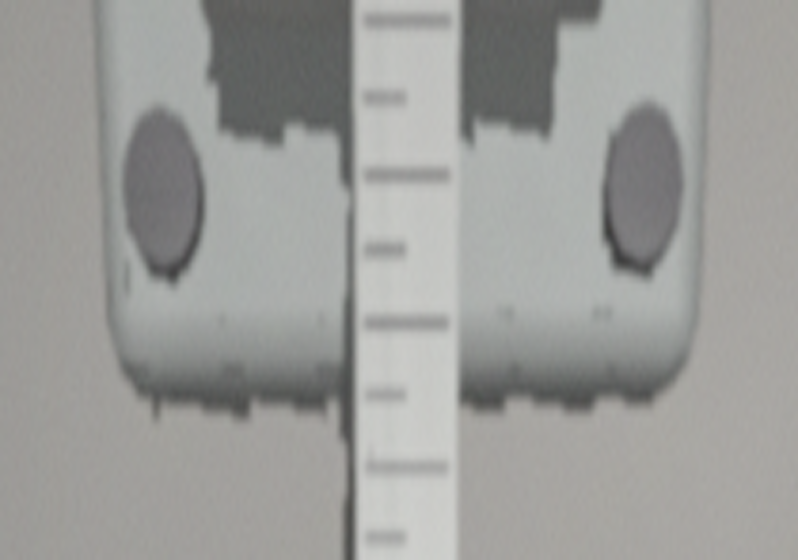

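View pics/s12c.png

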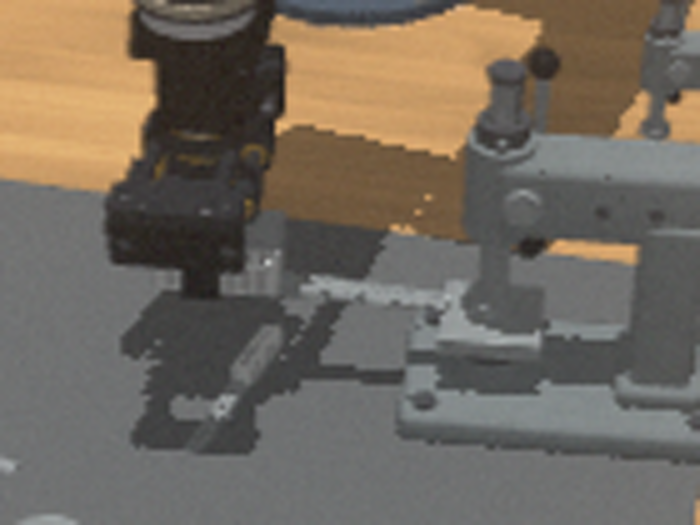

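{"op": "play_rows", "data": {
  "series": [
    {"tx": 0, "ty": 0, "tz": -0.0027, "turn": 0},
    {"tx": 0, "ty": 0, "tz": 0, "turn": 0},
    {"tx": -0.001, "ty": 0.008, "tz": 0, "turn": 0},
    {"tx": -0.0006, "ty": 0.007, "tz": 0, "turn": 0},
    {"tx": 0, "ty": 0, "tz": 0, "turn": 0},
    {"tx": 0, "ty": 0, "tz": 0, "turn": 0}
  ]
}}

```text
time_s: 10.3
position: [0.5427, 0.0392, 0.1325]
tcp_rot: [[0.994, 0.108, 0.0], [0.108, -0.994, -0.0], [0.0, 0.0, -1.0]]
force: [0.2, 0.3, -1.9]
opening: 0.204
```

```bash
cat > fa.py <<'E'
import sys
from h import *
F=[];P=[]
for i in range(4):
    p=vision.capture('scene'); s=bot.read_state(); F.append(s['force']); P.append(s['position'])
print(s['time_s'],np.mean(P,0).round(5),'F',np.mean(F,0).round(2),np.std(F,0).round(2),'M',np.round(s['moment'],2),np.round(s['opening'],3))
R=np.array(s['tcp_rot']); print('yaw',np.degrees(np.arctan2(R[1,0],R[0,0])).round(2),'tilt',R[:2,2].round(4))
E
python3 fa.py; python3 look2.py 13
```

```text
10.5 [0.54275 0.03884 0.13253] F [-0.33 -0.57 -1.08] [0.63 0.2  0.29] M [-0.08 -0.11  0.02] 0.206
yaw 6.17 tilt [ 0.0001 -0.0001]
10.65 [0.5427 0.0387 0.1325] [[0.9942, 0.1073, 0.0], [0.1073, -0.9942, -0.0], [0.0, 0.0, -1.0]] F [ 0.55  0.3  -1.3 ] 0.20211662700020333 [[0.994, 0.102, 0.032, 0.536], [0.107, -0.949, -0.295, 0.12], [0.001, 0.297, -0.955, 0.225], [0.0, 0.0, 0.0, 1.0]]
```

View pics/s13c.png

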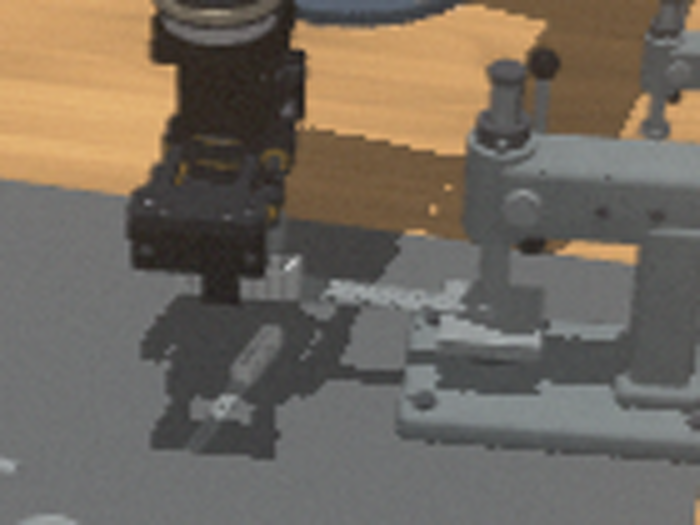

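{"op": "play_rows", "data": {
  "series": [
    {"tx": 0, "ty": 0, "tz": -0.0012, "turn": 0},
    {"tx": 0, "ty": 0, "tz": 0, "turn": 0}
  ]
}}

```text
time_s: 10.85
position: [0.5426, 0.0387, 0.1314]
tcp_rot: [[0.994, 0.107, -0.0], [0.107, -0.994, 0.0], [-0.0, -0.0, -1.0]]
force: [0.1, -0.6, -1.4]
opening: 0.207
```

```bash
python3 fa.py
```

```text
11.05 [0.54267 0.03875 0.13148] F [-0.16  0.31 -1.27] [0.45 0.54 0.37] M [-0.02 -0.08  0.01] 0.208
yaw 6.17 tilt [-0.0001  0.    ]
```

{"op": "play_rows", "data": {
  "series": [
    {"tx": 0, "ty": 0, "tz": -0.0006, "turn": 0},
    {"tx": 0, "ty": 0, "tz": 0, "turn": 0}
  ]
}}

```text
time_s: 11.25
position: [0.5427, 0.0388, 0.131]
tcp_rot: [[0.994, 0.107, -0.0], [0.107, -0.994, -0.0], [-0.0, -0.0, -1.0]]
force: [-0.3, 0.1, -0.7]
opening: 0.207
```

```bash
python3 fa.py
```

```text
11.45 [0.54268 0.03879 0.13102] F [ 0.13 -0.14 -1.67] [0.54 0.19 0.38] M [-0.03 -0.08  0.03] 0.201
yaw 6.17 tilt [ 0. -0.]
```

{"op": "play_rows", "data": {
  "series": [
    {"tx": 0, "ty": 0, "tz": -0.0006, "turn": 0},
    {"tx": 0, "ty": 0, "tz": 0, "turn": 0}
  ]
}}

```text
time_s: 11.65
position: [0.5427, 0.0388, 0.1305]
tcp_rot: [[0.994, 0.107, -0.0], [0.107, -0.994, 0.0], [-0.0, -0.0, -1.0]]
force: [0.0, -0.8, -1.7]
opening: 0.204
```

```bash
python3 fa.py
```

```text
11.85 [0.54269 0.03878 0.13055] F [ 0.16  0.13 -1.43] [0.34 0.39 0.23] M [-0.09 -0.14  0.  ] 0.202
yaw 6.17 tilt [-0.  0.]
```

{"op": "play_rows", "data": {
  "series": [
    {"tx": 0, "ty": 0, "tz": -0.0006, "turn": 0},
    {"tx": 0, "ty": 0, "tz": 0, "turn": 0}
  ]
}}

```text
time_s: 12.05
position: [0.5427, 0.0388, 0.13]
tcp_rot: [[0.994, 0.107, -0.0], [0.107, -0.994, 0.0], [-0.0, -0.0, -1.0]]
force: [-1.1, -0.3, -1.1]
opening: 0.204
```

```bash
python3 fa.py
```

```text
12.25 [0.54269 0.03878 0.13007] F [ 0.31 -0.5  -1.53] [0.55 0.18 0.33] M [-0.09 -0.1  -0.03] 0.207
yaw 6.17 tilt [-0. -0.]
```

{"op": "play_rows", "data": {
  "series": [
    {"tx": 0, "ty": 0, "tz": -0.0006, "turn": 0},
    {"tx": 0, "ty": 0, "tz": 0, "turn": 0}
  ]
}}

```text
time_s: 12.45
position: [0.5428, 0.0388, 0.1296]
tcp_rot: [[0.994, 0.107, 0.0], [0.107, -0.994, 0.0], [0.0, -0.0, -1.0]]
force: [-0.0, -0.3, -1.5]
opening: 0.204
```

```bash
python3 fa.py; python3 look2.py 14
python3 - <<'E'
import cv2
i=cv2.imread('pics/w14.png')[0:80,150:360]; cv2.imwrite('pics/w14c.png',cv2.resize(i,None,fx=3.8,fy=7,interpolation=cv2.INTER_CUBIC))
E
```

```text
12.65 [0.54275 0.03877 0.12965] F [-0.39  0.01 -0.35] [0.44 0.31 0.24] M [-0.02 -0.11 -0.01] 0.205
yaw 6.16 tilt [0.0001 0.    ]
12.8 [0.5427 0.0388 0.1296] [[0.9942, 0.1074, 0.0001], [0.1074, -0.9942, -0.0], [0.0001, 0.0, -1.0]] F [ 0.26 -0.12 -0.97] 0.20585358385256972 [[0.994, 0.102, 0.032, 0.535], [0.107, -0.949, -0.295, 0.121], [0.001, 0.297, -0.955, 0.222], [0.0, 0.0, 0.0, 1.0]]
```

View pics/w14c.png

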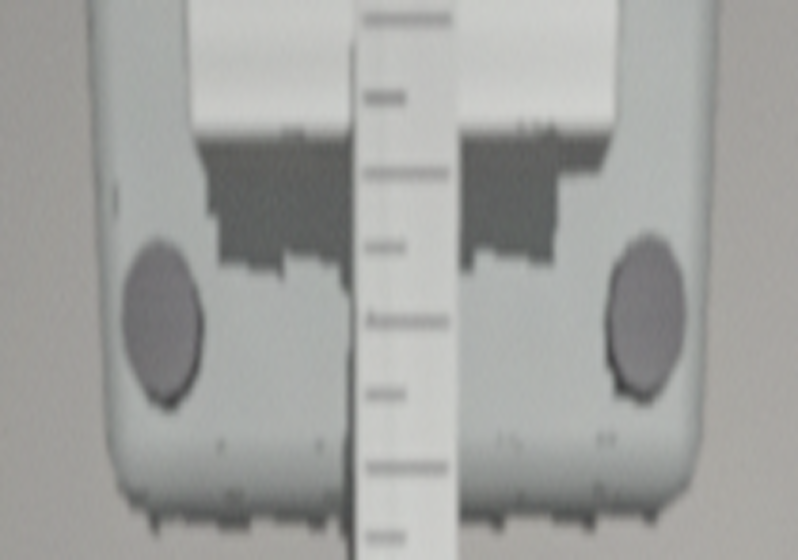

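View pics/s14c.png

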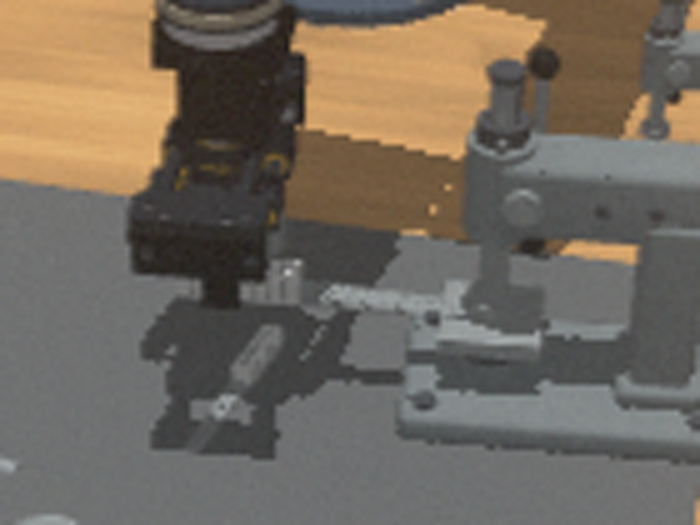

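{"op": "play_rows", "data": {
  "series": [
    {"tx": 0, "ty": 0, "tz": -0.0005, "turn": 0},
    {"tx": 0, "ty": 0, "tz": 0, "turn": 0}
  ]
}}

```text
time_s: 13.0
position: [0.5428, 0.0387, 0.1293]
tcp_rot: [[0.994, 0.107, 0.0], [0.107, -0.994, 0.0], [0.0, 0.0, -1.0]]
force: [-0.4, -0.8, -0.2]
opening: 0.202
```

```bash
python3 fa.py
```

```text
13.2 [0.54276 0.03874 0.12929] F [-0.01 -0.7   0.13] [0.63 0.64 0.62] M [ 0.06 -0.13  0.  ] 0.202
yaw 6.17 tilt [ 0.0002 -0.    ]
```

{"op": "play_rows", "data": {
  "series": [
    {"tx": -0.001, "ty": 0.009, "tz": 0, "turn": 0},
    {"tx": -0.001, "ty": 0.009, "tz": 0, "turn": 0},
    {"tx": -0.001, "ty": 0.009, "tz": 0, "turn": 0},
    {"tx": -0.001, "ty": 0.009, "tz": 0, "turn": 0},
    {"tx": 0, "ty": 0, "tz": 0, "turn": 0}
  ]
}}

```text
time_s: 13.7
position: [0.5392, 0.069, 0.1292]
tcp_rot: [[0.994, 0.108, -0.0], [0.108, -0.994, 0.001], [-0.0, -0.001, -1.0]]
force: [1.2, 1.8, -0.9]
opening: 0.206
```

```bash
python3 fa.py; python3 look2.py 15
```

```text
13.9 [0.53926 0.06822 0.12919] F [-0.53  0.6   0.87] [0.77 0.28 0.52] M [ 0.37  0.03 -0.01] 0.207
yaw 6.17 tilt [-0.0006  0.0004]
14.05 [0.5394 0.0675 0.1292] [[0.9942, 0.1071, -0.0004], [0.1071, -0.9942, 0.0002], [-0.0004, -0.0002, -1.0]] F [0.34 0.68 1.66] 0.20304541544822233 [[0.994, 0.103, 0.032, 0.532], [0.108, -0.95, -0.294, 0.15], [-0.0, 0.296, -0.955, 0.221], [0.0, 0.0, 0.0, 1.0]]
```

View pics/w15.png

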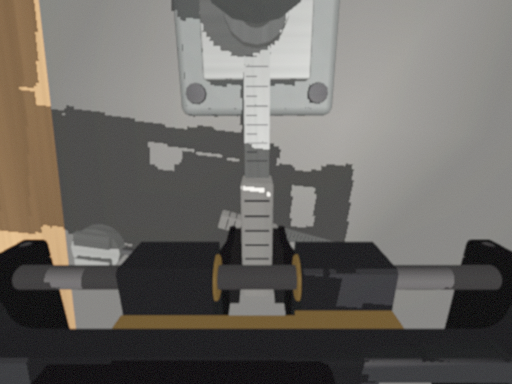

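View pics/s15c.png

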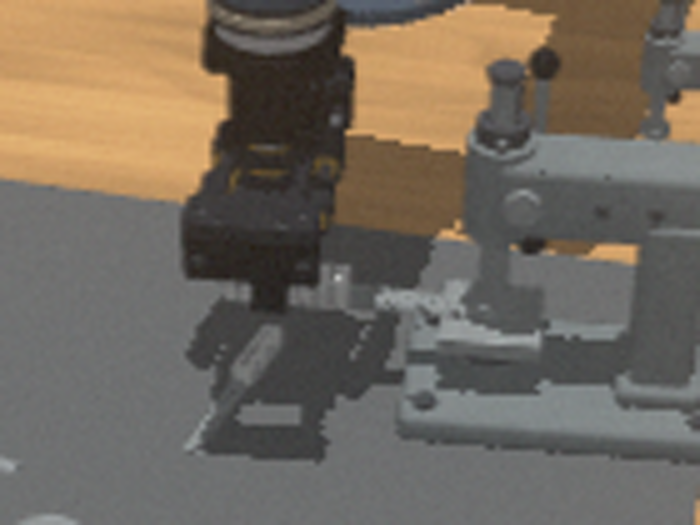

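{"op": "play_rows", "data": {
  "series": [
    {"tx": -0.0004, "ty": 0.004, "tz": 0, "turn": 0},
    {"tx": -0.0004, "ty": 0.004, "tz": 0, "turn": 0},
    {"tx": 0, "ty": 0, "tz": 0, "turn": 0},
    {"tx": 0, "ty": 0, "tz": 0, "turn": 0}
  ]
}}

```text
time_s: 14.45
position: [0.5391, 0.0741, 0.1293]
tcp_rot: [[0.994, 0.107, 0.001], [0.107, -0.994, 0.0], [0.001, -0.0, -1.0]]
force: [0.1, -0.1, 1.1]
opening: 0.201
```

```bash
python3 fa.py
```

```text
14.65 [0.53902 0.07412 0.12925] F [0.58 0.36 1.08] [0.64 0.22 0.17] M [ 0.34 -0.22 -0.07] 0.202
yaw 6.15 tilt [0.0004 0.0003]
```

{"op": "play_rows", "data": {
  "series": [
    {"tx": -0.0004, "ty": 0.004, "tz": 0, "turn": 0},
    {"tx": 0, "ty": 0, "tz": 0, "turn": 0},
    {"tx": 0, "ty": 0, "tz": 0, "turn": 0}
  ]
}}

```text
time_s: 14.95
position: [0.5385, 0.0773, 0.1292]
tcp_rot: [[0.994, 0.107, 0.0], [0.107, -0.994, 0.0], [0.0, -0.0, -1.0]]
force: [-0.3, 0.0, 1.1]
opening: 0.203
```

```bash
python3 fa.py
```

```text
15.15 [0.53853 0.0773  0.12922] F [0.46 0.23 1.43] [0.22 0.22 0.18] M [ 0.33 -0.2  -0.  ] 0.202
yaw 6.16 tilt [-0.      0.0002]
```

{"op": "play_rows", "data": {
  "series": [
    {"tx": -0.0003, "ty": 0.003, "tz": 0, "turn": 0},
    {"tx": 0, "ty": 0, "tz": 0, "turn": 0},
    {"tx": 0, "ty": 0, "tz": 0, "turn": 0}
  ]
}}

```text
time_s: 15.45
position: [0.5383, 0.0796, 0.1292]
tcp_rot: [[0.994, 0.108, -0.0], [0.108, -0.994, -0.0], [-0.0, 0.0, -1.0]]
force: [0.8, -1.4, 1.8]
opening: 0.207
```

```bash
python3 fa.py
```

```text
15.65 [0.53826 0.07961 0.12921] F [ 0.05 -0.63  1.68] [0.21 0.35 0.62] M [ 0.13 -0.18 -0.02] 0.201
yaw 6.17 tilt [-0.      0.0001]
```

{"op": "play_rows", "data": {
  "series": [
    {"tx": -0.0002, "ty": 0.002, "tz": 0, "turn": 0},
    {"tx": 0, "ty": 0, "tz": 0, "turn": 0},
    {"tx": 0, "ty": 0, "tz": 0, "turn": 0}
  ]
}}

```text
time_s: 15.95
position: [0.5381, 0.0812, 0.1292]
tcp_rot: [[0.994, 0.108, -0.0], [0.108, -0.994, -0.0], [-0.0, 0.0, -1.0]]
force: [-0.4, -1.8, 1.3]
opening: 0.204
```

```bash
python3 fa.py
```

```text
16.15 [0.53812 0.08119 0.12921] F [ 0.22 -1.33  2.5 ] [0.49 0.24 0.48] M [ 0.01 -0.15  0.  ] 0.208
yaw 6.16 tilt [-0.  0.]
```

{"op": "play_rows", "data": {
  "series": [
    {"tx": -0.0002, "ty": 0.002, "tz": 0, "turn": 0},
    {"tx": 0, "ty": 0, "tz": 0, "turn": 0},
    {"tx": 0, "ty": 0, "tz": 0, "turn": 0}
  ]
}}

```text
time_s: 16.45
position: [0.5379, 0.0829, 0.1292]
tcp_rot: [[0.994, 0.107, -0.0], [0.107, -0.994, 0.0], [-0.0, -0.0, -1.0]]
force: [0.6, -2.0, 2.8]
opening: 0.206
```

```bash
python3 fa.py
```

```text
16.65 [0.53798 0.08286 0.12921] F [ 0.44 -0.57  2.22] [0.1  0.21 0.19] M [ 0.08 -0.09 -0.04] 0.202
yaw 6.16 tilt [0.     0.0002]
```

{"op": "play_rows", "data": {
  "series": [
    {"tx": 0, "ty": 0, "tz": 0.0003, "turn": 0},
    {"tx": 0, "ty": 0, "tz": 0, "turn": 0}
  ]
}}

```text
time_s: 16.85
position: [0.5379, 0.0829, 0.1294]
tcp_rot: [[0.994, 0.107, -0.0], [0.107, -0.994, 0.0], [-0.0, -0.0, -1.0]]
force: [-0.4, -0.9, 1.9]
opening: 0.209
```

```bash
sed -i "s/F.append(s\['force'\])/F.append(np.r_[s['force'],s['moment']])/; s/,'M',np.round(s\['moment'\],2)//" fa.py; python3 fa.py; python3 look2.py 16
python3 - <<'E'
import cv2
i=cv2.imread('pics/w16.png')[0:110,160:350]; cv2.imwrite('pics/w16c.png',cv2.resize(i,None,fx=4.2,fy=5,interpolation=cv2.INTER_CUBIC))
i=cv2.imread('pics/s16.png')[165:215,270:330]; cv2.imwrite('pics/s16d.png',cv2.resize(i,None,fx=12,fy=12,interpolation=cv2.INTER_CUBIC))
E
```

```text
17.05 [0.53793 0.08288 0.12936] F [ 0.28 -0.14  0.49  0.13 -0.16 -0.03] [0.44 0.3  0.29 0.02 0.02 0.03] 0.204
yaw 6.16 tilt [-0.0002  0.0002]
17.2 [0.5379 0.0829 0.1294] [[0.9942, 0.1074, -0.0001], [0.1074, -0.9942, 0.0001], [-0.0001, -0.0001, -1.0]] F [-0.2  -0.61  0.16] 0.205547063185238 [[0.994, 0.103, 0.032, 0.531], [0.107, -0.95, -0.295, 0.165], [0.0, 0.296, -0.955, 0.222], [0.0, 0.0, 0.0, 1.0]]
```

View pics/w16c.png

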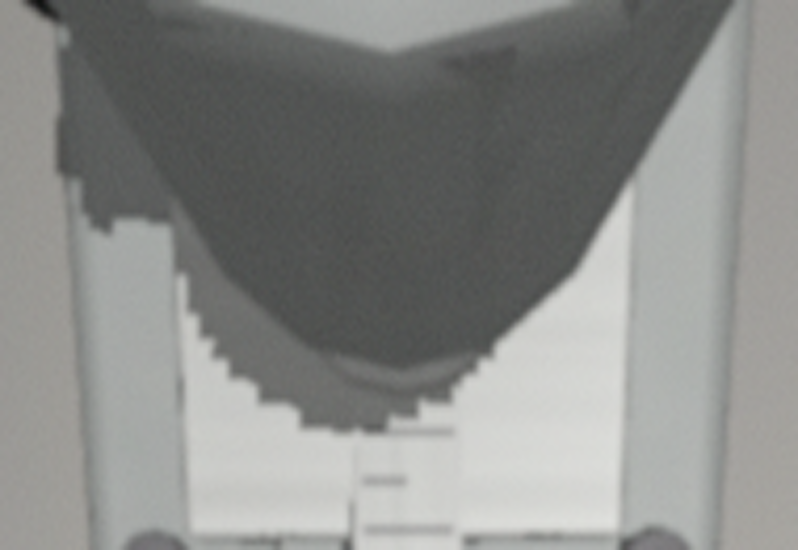

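View pics/s16d.png

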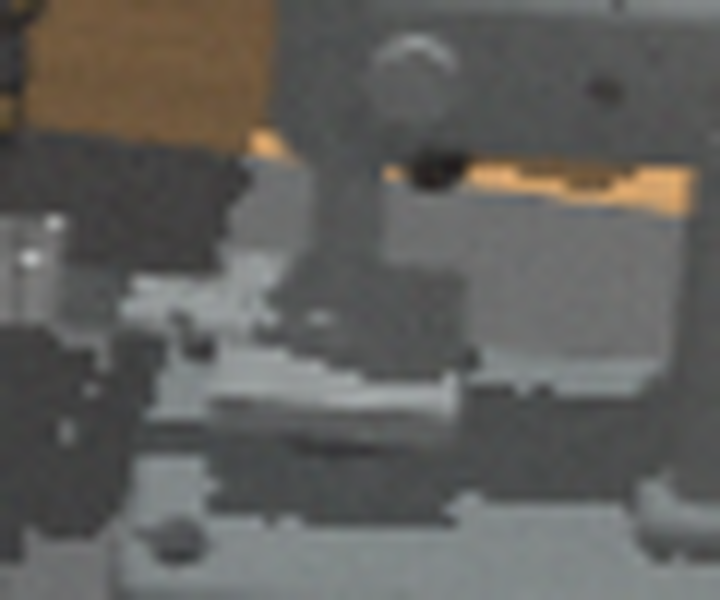

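{"op": "play_rows", "data": {
  "series": [
    {"tx": -0.0002, "ty": 0.002, "tz": 0, "turn": 0},
    {"tx": 0, "ty": 0, "tz": 0, "turn": 0}
  ]
}}

```text
time_s: 17.4
position: [0.5377, 0.0844, 0.1294]
tcp_rot: [[0.994, 0.108, -0.0], [0.108, -0.994, -0.0], [-0.0, 0.0, -1.0]]
force: [0.4, 0.1, 0.9]
opening: 0.204
```

```bash
python3 fa.py
```

```text
17.6 [0.53772 0.08441 0.12941] F [-0.04 -0.72  0.83  0.06 -0.14 -0.01] [0.42 0.5  0.26 0.02 0.02 0.02] 0.205
yaw 6.17 tilt [-0.0003  0.    ]
```

{"op": "play_rows", "data": {
  "series": [
    {"tx": -0.0002, "ty": 0.0015, "tz": 0, "turn": 0},
    {"tx": 0, "ty": 0, "tz": 0, "turn": 0}
  ]
}}

```text
time_s: 17.8
position: [0.5376, 0.0856, 0.1294]
tcp_rot: [[0.994, 0.108, -0.0], [0.108, -0.994, -0.0], [-0.0, 0.0, -1.0]]
force: [1.3, -1.0, 1.4]
opening: 0.202
```

```bash
python3 fa.py
```

```text
18.0 [0.5376  0.08564 0.12943] F [ 0.19 -0.45  0.87  0.01 -0.12 -0.  ] [0.31 0.93 0.13 0.01 0.02 0.03] 0.205
yaw 6.17 tilt [-0.0002  0.0001]
```

{"op": "play_rows", "data": {
  "series": [
    {"tx": -0.0001, "ty": 0.001, "tz": 0, "turn": 0},
    {"tx": 0, "ty": 0, "tz": 0, "turn": 0}
  ]
}}

```text
time_s: 18.2
position: [0.5375, 0.0864, 0.1294]
tcp_rot: [[0.994, 0.108, -0.0], [0.108, -0.994, -0.0], [-0.0, 0.0, -1.0]]
force: [0.5, -0.5, 0.9]
opening: 0.207
```

```bash
python3 fa.py
```

```text
18.4 [0.53756 0.08641 0.12944] F [ 0.28 -0.53  0.63 -0.02 -0.08  0.01] [0.37 0.24 0.48 0.02 0.03 0.03] 0.203
yaw 6.17 tilt [-0.  0.]
```

{"op": "play_rows", "data": {
  "series": [
    {"tx": -0.0001, "ty": 0.001, "tz": 0, "turn": 0},
    {"tx": 0, "ty": 0, "tz": 0, "turn": 0}
  ]
}}

```text
time_s: 18.6
position: [0.5375, 0.0872, 0.1295]
tcp_rot: [[0.994, 0.107, 0.0], [0.107, -0.994, 0.0], [0.0, 0.0, -1.0]]
force: [0.7, -0.5, 0.6]
opening: 0.205
```

```bash
python3 fa.py
```

```text
18.8 [0.53749 0.08723 0.12944] F [ 0.19 -0.57  0.62 -0.02 -0.08 -0.01] [0.19 0.51 0.17 0.02 0.01 0.05] 0.204
yaw 6.17 tilt [-0.  0.]
```

{"op": "play_rows", "data": {
  "series": [
    {"tx": -0.0001, "ty": 0.001, "tz": 0, "turn": 0},
    {"tx": 0, "ty": 0, "tz": 0, "turn": 0}
  ]
}}

```text
time_s: 19.0
position: [0.5374, 0.088, 0.1295]
tcp_rot: [[0.994, 0.107, 0.0], [0.107, -0.994, 0.0], [0.0, -0.0, -1.0]]
force: [0.2, -1.7, 0.2]
opening: 0.201
```

```bash
python3 fa.py
```

```text
19.2 [0.53742 0.08804 0.12945] F [ 0.26 -0.86  0.63  0.03 -0.13  0.03] [0.3  0.47 0.25 0.02 0.03 0.03] 0.203
yaw 6.16 tilt [0.0001 0.0001]
```

```bash
python3 look2.py 17
python3 - <<'E'
from h import *
i=cv2.imread('pics/w17.png')[0:200,190:320]; cv2.imwrite('pics/w17c.png',cv2.resize(i,None,fx=5,fy=3,interpolation=cv2.INTER_CUBIC))
E
```

```text
19.35 [0.5374 0.088  0.1294] [[0.9942, 0.1074, -0.0], [0.1074, -0.9942, 0.0001], [-0.0, -0.0001, -1.0]] F [-0.35 -0.4   0.26] 0.2026742260048097 [[0.994, 0.103, 0.032, 0.53], [0.107, -0.95, -0.295, 0.17], [0.0, 0.297, -0.955, 0.222], [0.0, 0.0, 0.0, 1.0]]
```

View pics/w17c.png

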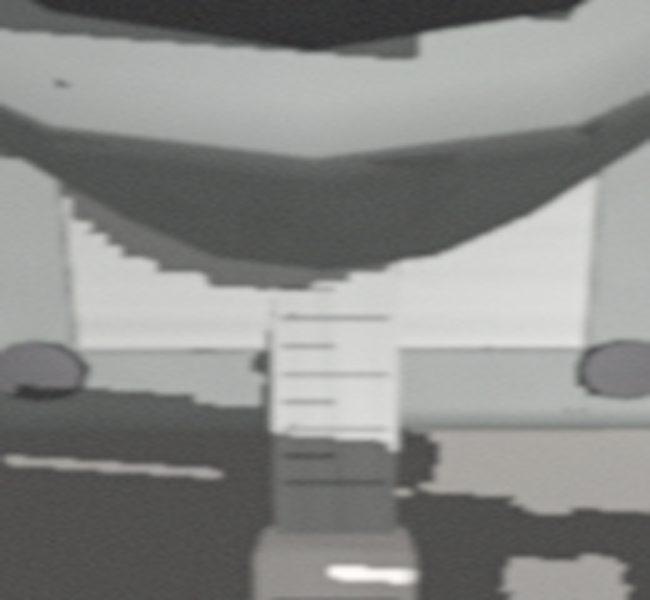

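Run:
```python
from h import *
p=vision.capture('wrist'); s=bot.read_state(); T=s['position']; R=np.array(s['tcp_rot'])
L=lambda u,v,z:(R.T@(onz(p,(u,v),z)-T)*[1000,-1000,1000]).round(1)
for z in (.059,.06): print('front',L(257,116.2,z))
print('junc',L(257,177.3,.059+.022))
for y in (318,374,429,483): # long ticks; thickness guess iter
    q=L(257,y/3-.3,.059+.008); print(y,q)
```

```text
front [ 1.9 79.8 70.5]
front [ 1.9 79.8 69.5]
junc [ 1.8 48.7 48.5]
318 [ 1.8 85.4 62.5]
374 [ 1.8 75.5 62.5]
429 [ 1.9 65.5 62.5]
483 [ 1.9 55.2 62.5]
```

{"op": "play_rows", "data": {
  "series": [
    {"tx": -0.0001, "ty": 0.001, "tz": 0, "turn": 0},
    {"tx": 0, "ty": 0, "tz": 0, "turn": 0}
  ]
}}

```text
time_s: 19.6
position: [0.5374, 0.0888, 0.1295]
tcp_rot: [[0.994, 0.108, 0.0], [0.108, -0.994, -0.0], [0.0, 0.0, -1.0]]
force: [0.6, -0.8, -0.0]
opening: 0.208
```

```bash
python3 fa.py
```

```text
19.8 [0.53735 0.0888  0.12945] F [ 0.14 -0.89  1.22 -0.03 -0.12 -0.02] [0.41 0.31 0.34 0.01 0.03 0.04] 0.205
yaw 6.17 tilt [0. 0.]
```

{"op": "play_rows", "data": {
  "series": [
    {"tx": -0.0001, "ty": 0.001, "tz": 0, "turn": 0},
    {"tx": 0, "ty": 0, "tz": 0, "turn": 0}
  ]
}}

```text
time_s: 20.0
position: [0.5372, 0.0896, 0.1294]
tcp_rot: [[0.994, 0.108, 0.0], [0.108, -0.994, -0.0], [0.0, 0.0, -1.0]]
force: [0.5, -2.2, 1.0]
opening: 0.204
```

```bash
python3 fa.py
```

```text
20.2 [0.53727 0.08959 0.12945] F [ 0.1  -0.79  0.73 -0.07 -0.1  -0.  ] [0.22 0.3  0.28 0.03 0.04 0.02] 0.205
yaw 6.17 tilt [0. 0.]
```

{"op": "play_rows", "data": {
  "series": [
    {"tx": -0.0001, "ty": 0.001, "tz": 0, "turn": 0},
    {"tx": 0, "ty": 0, "tz": 0, "turn": 0}
  ]
}}

```text
time_s: 20.4
position: [0.5372, 0.0903, 0.1295]
tcp_rot: [[0.994, 0.108, 0.0], [0.108, -0.994, -0.0], [0.0, 0.0, -1.0]]
force: [0.8, -1.4, 1.6]
opening: 0.203
```

```bash
python3 fa.py
```

```text
20.6 [0.53722 0.0903  0.12947] F [ 0.3  -1.88  1.76 -0.23 -0.11 -0.01] [0.36 0.73 0.62 0.04 0.03 0.02] 0.206
yaw 6.17 tilt [ 0.0001 -0.0001]
```

{"op": "play_rows", "data": {
  "series": [
    {"tx": -0.0001, "ty": 0.001, "tz": 0, "turn": 0},
    {"tx": 0, "ty": 0, "tz": 0, "turn": 0}
  ]
}}

```text
time_s: 20.8
position: [0.5372, 0.091, 0.1295]
tcp_rot: [[0.994, 0.108, 0.0], [0.108, -0.994, -0.0], [0.0, 0.0, -1.0]]
force: [0.7, -1.9, 1.0]
opening: 0.206
```

```bash
python3 fa.py
```

```text
21.0 [0.53719 0.09099 0.12949] F [ 0.11 -3.31  1.33 -0.49 -0.13  0.  ] [0.52 0.3  0.25 0.05 0.03 0.02] 0.204
yaw 6.18 tilt [ 0.0001 -0.0003]
```

```bash
python3 fa.py; python3 look2.py 18; python3 fa.py
python3 - <<'E'
from h import *
i=cv2.imread('pics/w18.png')[0:200,190:320]; cv2.imwrite('pics/w18c.png',cv2.resize(i,None,fx=5,fy=3,interpolation=cv2.INTER_CUBIC))
E
```

```text
21.2 [0.53718 0.09103 0.12948] F [ 0.46 -3.62  1.05 -0.51 -0.15  0.01] [0.49 0.36 0.82 0.03 0.02 0.03] 0.203
yaw 6.17 tilt [ 0.0002 -0.0002]
21.35 [0.5372 0.0911 0.1295] [[0.9942, 0.1075, 0.0002], [0.1075, -0.9942, -0.0002], [0.0002, 0.0002, -1.0]] F [ 0.56 -3.53  1.55] 0.20411610617828183 [[0.994, 0.103, 0.032, 0.53], [0.108, -0.949, -0.295, 0.173], [0.001, 0.297, -0.955, 0.222], [0.0, 0.0, 0.0, 1.0]]
21.55 [0.53715 0.09111 0.12947] F [ 0.27 -4.43  1.86 -0.59 -0.15  0.  ] [0.66 0.68 0.35 0.01 0.04 0.02] 0.203
yaw 6.17 tilt [ 0.0002 -0.0001]
```

View pics/w18c.png

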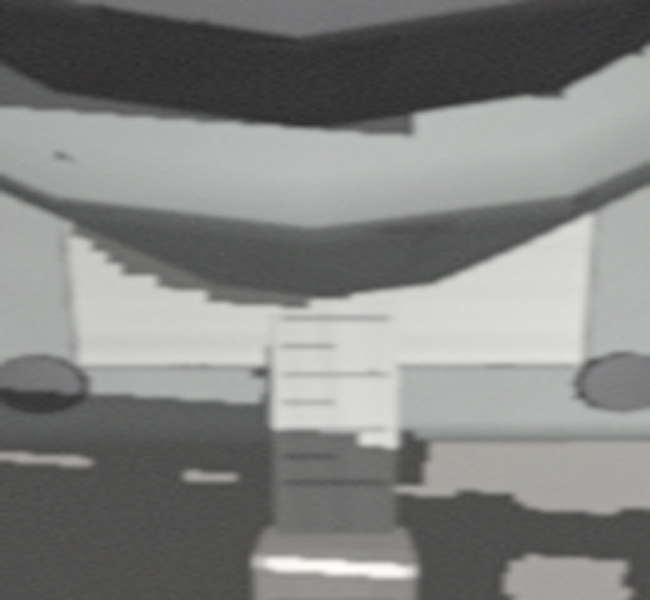

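View pics/s18c.png

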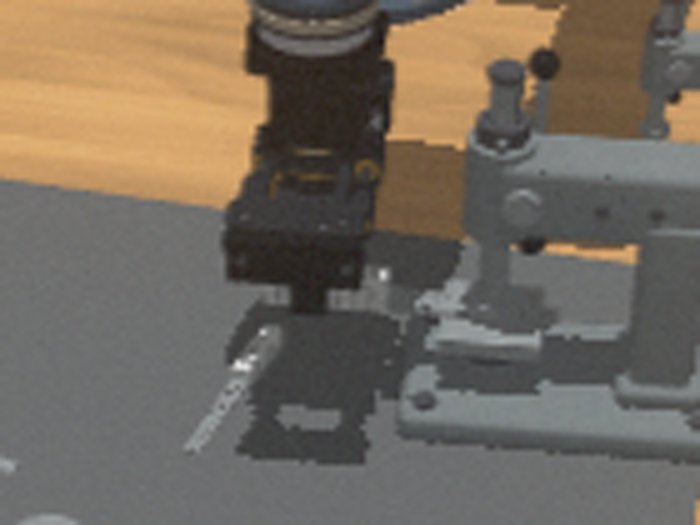

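{"op": "play_rows", "data": {
  "series": [
    {"tx": 0, "ty": -0.0003, "tz": 0, "turn": 0},
    {"tx": 0, "ty": 0, "tz": 0, "turn": 0},
    {"tx": 0, "ty": 0, "tz": 0, "turn": 0},
    {"tx": 0, "ty": 0, "tz": 0, "turn": 0},
    {"tx": 0, "ty": 0, "tz": 0, "turn": 0}
  ]
}}

```text
time_s: 22.05
position: [0.5371, 0.0911, 0.1294]
tcp_rot: [[0.994, 0.107, 0.0], [0.107, -0.994, 0.0], [0.0, -0.0, -1.0]]
force: [0.5, -2.7, 1.1]
opening: 0.203
```

```bash
python3 fa.py;python3 fa.py;python3 fa.py
```

```text
22.25 [0.53711 0.09107 0.12945] F [ 0.54 -2.22  1.42 -0.25 -0.19 -0.03] [0.49 0.28 0.35 0.03 0.01 0.02] 0.202
yaw 6.16 tilt [0.0001 0.0002]
22.45 [0.5371  0.09107 0.12945] F [ 0.68 -1.49  1.55 -0.2  -0.16 -0.03] [0.51 0.19 0.61 0.02 0.03 0.01] 0.203
yaw 6.16 tilt [0.     0.0003]
22.65 [0.5371  0.09106 0.12944] F [ 0.5  -1.57  0.99 -0.12 -0.2  -0.05] [0.35 0.61 0.44 0.01 0.04 0.02] 0.206
yaw 6.16 tilt [0.     0.0002]
```

{"op": "play_rows", "data": {
  "series": [
    {"tx": 0, "ty": 0.0002, "tz": 0, "turn": 0},
    {"tx": 0, "ty": 0, "tz": 0, "turn": 0},
    {"tx": 0, "ty": 0, "tz": 0, "turn": 0},
    {"tx": 0, "ty": 0, "tz": 0, "turn": 0},
    {"tx": 0, "ty": 0, "tz": 0, "turn": 0},
    {"tx": 0, "ty": 0, "tz": 0, "turn": 0}
  ]
}}

```text
time_s: 23.25
position: [0.5371, 0.0911, 0.1294]
tcp_rot: [[0.994, 0.107, 0.0], [0.107, -0.994, -0.0], [0.0, 0.0, -1.0]]
force: [0.8, -2.4, 1.6]
opening: 0.206
```

```bash
python3 fa.py;python3 fa.py;python3 fa.py; python3 fa.py
```

```text
23.45 [0.53711 0.09109 0.12946] F [ 0.84 -2.01  1.01 -0.19 -0.2  -0.03] [0.36 0.51 0.25 0.01 0.02 0.01] 0.207
yaw 6.17 tilt [-0. -0.]
23.65 [0.5371  0.09109 0.12945] F [ 0.36 -1.8   0.83 -0.22 -0.23 -0.04] [0.45 0.6  0.62 0.02 0.   0.03] 0.206
yaw 6.17 tilt [-0.0001 -0.    ]
23.85 [0.53711 0.09111 0.12945] F [ 0.38 -2.06  1.35 -0.23 -0.2  -0.03] [0.63 0.53 0.46 0.04 0.01 0.03] 0.203
yaw 6.17 tilt [ 0.0001 -0.    ]
24.05 [0.53711 0.09109 0.12945] F [ 1.2  -1.54  1.31 -0.23 -0.21 -0.01] [0.43 0.33 0.38 0.03 0.03 0.03] 0.203
yaw 6.17 tilt [ 0. -0.]
```

```bash
python3 -c "
from rig import bot
print(bot.hand_in())"
```

```text
the job is handed in; nothing more can be done
None
```

I picked the largest taper gauge up by its handle and slid its blade, thin end first, under the ram of the largest press. I handed the job in at about 24 s, still gripping the gauge at that depth.

**Alignment:** in the wrist picture the blade sat within about 0.5 mm of the plate's centre line. It was square to the plate's front edge by eye.

**Plate contact:** the vertical force showed contact at about 59 mm above the bench, so the gap is about 5.9 mm. I held roughly 2.5 N downward to keep the blade on the plate. I did not measure how flat it lies.

**Depth:** the drag began with the tip about 53 mm past the front of the pad, where the blade is about 6 mm thick. That agrees with the gap. I first put the tip 3 mm too far forward, and the blade's tick marks corrected that.

**Push force:** it crept up to about 4.4 N at one point, so I eased the command back about 0.24 mm and then forward again about 0.16 mm. The last readings held at about 1.5 to 2 N with no movement, below the 4.5 N at which the ram starts to lift.

**Not confirmed:**
- I could not see a ram lift of about 0.1 mm in the pictures. That the ram stayed on its stop is judged from the forces only.
- I made no final picture check of the other things on the bench. The arm was kept clear of them throughout.

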